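Stagger rinsed loaf tins on the drying rack

ROBOT

A 6-joint arm with a two-finger parallel gripper is mounted at the origin on the work surface. World frame = base frame: x ahead of the robot, y to its left, z up, the work surface at z = 0. Lengths are in mm, angles in rad, forces in N, time in s.
With the tool pointing down it reaches from about 300 to 875 mm from the base axis. Payload 6.4 kg.
Tool frame: the origin (TCP) lies on the centre line of the jaws, within the pads' length; the fingertips stand 8 mm ahead of it and the grasp point (between the pads) lies 11 mm behind it (tips_ahead is the distance from the TCP to the fingertips, in mm); y points along the fingers, z is the direction in which the jaws open and shut, and the axes are right-handed (so a half turn about y gives the same grasp; the last joint's range is limited). The gripper opens to 85 mm and grips with 20 to 120 N. Pads are 22 mm wide; open, the fingers measure 114 mm over their backs; the gripper's body (76 mm by 85 mm) begins 54 mm behind the grasp point. The pads swing forward as they close: fully open they stand 13 mm farther back than shut.
Start: joints at [1.142, 0.181, 1.607, -0, 1.354, -0.206], TCP at [127.04, 560.805, 239.288] pointing down, gripper open.
Joint ranges: [-2.99, 2.99], [-0.89, 2.07], [0.3, 2.58], [-1.14, 4.28], [0, 2.63], [-3.12, 3.12]. Speed limits (rad/s): [2.57, 2.57, 3.01, 3.14, 3.14, 3.14].

INTERFACE

Orientations are given as a unit quaternion [w, x, y, z].
In Python, from plant import * gives the robot as it stands.
- The arm moves only by the tool step_arm, never from a script. Its argument "deltas" is a list of rows, each a list of 2 entries, a list of its own where there are three numbers: the shift along the tool's x, y, z in m, then the turn about the tool's y in degrees. In form: [[[dx, dy, dz], yaw], ...]. A call has 1 to 5 rows; each row is the pose to reach, as a shift and turn from the pose commanded when the call began, along the tool's axes at that moment; what a row does not reach only later rows make up. A row lasts 1/12 s, in which the tool goes at most 41.7 mm and 7.16 degrees, less where a joint would pass 70% of its speed; a pose out of reach is approached as far as the arm can. A call with a gripper value outside its range is refused whole. "jaw" is the opening, from 0 (shut) to 1 (fully open), set as the call begins (left out, the last holds). The fingers move at their own pace and stop on an object; "force" is the grip in N (left out, the last holds). Time passes only in rows, so rows that repeat a pose let the fingers close. It gives the time, the measured TCP pose, the force and the opening at its end, in the units of the state.
- get_obs(): the state, without advancing time (a new reading comes with each control period).
- snapshot(name): name is "side" or "top"; returns a dict with "pixels" (384x512x3 uint8, red, green, blue), "z_map" (384x512 float32, mm along the optical axis (not along the pixel's ray), 0 where there is no reading), "camera_matrix" (3x3 intrinsics, pixels), "k1" (the pictures are not rectified: a ray, as slopes to the right and down, at radius r is drawn at 1 + k1 r^2 times it, then the intrinsics apply), "view" (4x4, takes a point from world to camera coordinates). Camera axes: x right, y up, looking along -z (the intrinsics and any distortion apply to the point x, -y, -z); pixel columns grow to the right and rows downward; lengths in mm; the calibration is good to about 2 mm. A picture is of the moment at which its call begins.
- hand_in(): hands the job in, once; it reports no verdict.
The state is a dict: "clock": time; "q": joint angles; "dq": joint speeds; "tau": joint torques, N m; "tcp_pos": TCP position; "tool_rot": TCP orientation; "force": force on the tool from outside, world axes, zero at the start; "ft_torque": the same for the moment, N m; "opening": opening from 0.0 (shut) to 1.0 (fully open).
Only numpy, scipy, OpenCV 4.12 (cv2) and the standard library are available. Lean on these libraries where they do the work, as an engineer would, in place of code of your own. Each camera call takes 0.05 s, during which the arm holds its last target.

TASK

First shut the air cock of the drying rack fully; with it shut, lay the spatula that is on the rack flat in the wooden utensil tray and stack all the loaf tins on the rack one on another, open side up and lengthwise along the rack: the bottom tin flush with the rack's cock end, the next flush with the plain end, and so on alternately, so that every tin rests on the rim of the one below and a gap stays open at alternate ends. When the whole stack stands, open the cock fully, and leave the jar, the mug and the canister where they are.

Things in the scene. Friction and masses are not known exactly. Their poses are not given: they have to be found in the camera images.
- tin0_mid (a point): one of up to five identical plain aluminium loaf tins (some may be absent): an open-topped rectangular box 144 long (its x axis) x 60 wide (its y axis) x 36 mm high, flat bottom, walls 5 mm, 0.15 to 0.31 kg, starts upright on the counter. This point: centre of the tin, half-way up (18 mm above its underside); z up out of its open top
- tin1_mid (a point): one of up to five identical plain aluminium loaf tins (some may be absent): an open-topped rectangular box 144 long (its x axis) x 60 wide (its y axis) x 36 mm high, flat bottom, walls 5 mm, 0.15 to 0.31 kg, starts upright on the counter. This point: centre of the tin, half-way up (18 mm above its underside); z up out of its open top
- tin2_mid (a point): one of up to five identical plain aluminium loaf tins (some may be absent): an open-topped rectangular box 144 long (its x axis) x 60 wide (its y axis) x 36 mm high, flat bottom, walls 5 mm, 0.15 to 0.31 kg, starts upright on the counter. This point: centre of the tin, half-way up (18 mm above its underside); z up out of its open top
- tin3_mid (a point): one of up to five identical plain aluminium loaf tins (some may be absent): an open-topped rectangular box 144 long (its x axis) x 60 wide (its y axis) x 36 mm high, flat bottom, walls 5 mm, 0.15 to 0.31 kg, starts upright on the counter. This point: centre of the tin, half-way up (18 mm above its underside); z up out of its open top
- tin4_mid (a point): one of up to five identical plain aluminium loaf tins (some may be absent): an open-topped rectangular box 144 long (its x axis) x 60 wide (its y axis) x 36 mm high, flat bottom, walls 5 mm, 0.15 to 0.31 kg, starts upright on the counter. This point: centre of the tin, half-way up (18 mm above its underside); z up out of its open top
- rack_top (a point): centre of the top face of the fixed steel drying rack, a low box 184 mm long (y axis) x 70 mm wide (x axis) x 40 mm high with air slots in its flat top; z up, top face 40 mm above the counter. From its -y end runs a copper air pipe with the cock; the rack's other end (+y) is plain. Stack of tins stands here: a tin flush with the cock end has its centre 20 mm to the -y side of this point, one flush with the plain end 20 mm to the +y side
- cock (a joint): angle of the cock's lever handle in rad: 0 = shut, lever square across the pipe and pointing to the rack's +x side (away from the robot), 1.571 = fully open, lever in line with the pipe and pointing away from the rack (rack's -y). Hard stops at both ends. Seen from above it opens clockwise. Friction 0.12 N m, stays where it is left
- cock_pivot (a point): a point on the upright turning axis of the cock at the height of the lever's middle, 74 mm above the counter, 150 mm to the -y side of the rack's centre (58 mm beyond the rack's end). Does not turn with the lever; axes parallel to the rack's
- cock_grip (a point): point to take the lever: on its black grip, 70 mm out from the turning axis, 74 mm above the counter; turns with the lever, x axis points along the lever outwards. Grip is a horizontal bar 16 mm wide, 14 mm thick, reaching from 16 to 91 mm out; the air pipe's top is 35 mm above the counter
- spatula_mid (a point): spatula lying flat on the rack at the start, 180 mm long: black handle 110 x 22 x 18 mm, white blade 70 x 50 x 10 mm, 90 g. This point: 9 mm above its underside, near its balance point, on the handle 25 mm from where the blade begins; x axis along it towards the blade (handle end at x = -85 mm, blade from +25 to +95 mm), z up
- tray: open wooden utensil tray standing loose on the counter (0.9 kg), outside 235 (its x axis) x 120 (y axis) x 25 mm high, walls and floor 5 mm. Origin: centre of its underside, on the counter
- jar: bystander: glass jar 100 mm across, 145 mm high; origin centre of its underside
- mug: bystander: white mug 76 mm across plus handle, 85 mm high; origin centre of its underside
- canister: bystander: white canister with a wooden cap, 68 mm across, 80 mm high; origin centre of its underside
There are look-alikes about, which are no part of the job. Leave any purple or yellow look-alike of the part that bears tin1_mid alone.

How it is judged (in metres and radians):
On the way, in this order (a step that is already met when the one before it is completed fails the run):
1. the air cock is turned fully shut (value of joint cock below 0.1 rad), for 0.2 s.
2. with the cock shut, the spatula lies in the tray and all tins stand staggered on the rack (value of joint cock below 0.1 rad and x of spatula_mid in the frame of tray between -0.06 and 0.06 m and y of spatula_mid in the frame of tray between -0.05 and 0.05 m and z of spatula_mid in the frame of tray between 0 and 0.03 m and angle between spatula_mid's own z axis and vertical below 0.3 rad and x of tin0_mid in the frame of rack_top between -0.011 and 0.011 m and angle between the x axis of each of tin0_mid, tin1_mid, tin2_mid, tin3_mid, tin4_mid and the y axis of rack_top, either way round below 0.14 rad and angle between each of tin0_mid, tin1_mid, tin2_mid, tin3_mid, tin4_mid's own z axis and vertical below 0.08 rad and ((z of tin0_mid in the frame of rack_top between 0.01 and 0.026 m and y of tin0_mid in the frame of rack_top between -0.031 and -0.009 m) or (z of tin0_mid in the frame of rack_top between 0.046 and 0.062 m and y of tin0_mid in the frame of rack_top between 0.009 and 0.031 m) or (z of tin0_mid in the frame of rack_top between 0.082 and 0.098 m and y of tin0_mid in the frame of rack_top between -0.031 and -0.009 m) or (z of tin0_mid in the frame of rack_top between 0.118 and 0.134 m and y of tin0_mid in the frame of rack_top between 0.009 and 0.031 m) or (z of tin0_mid in the frame of rack_top between 0.154 and 0.17 m and y of tin0_mid in the frame of rack_top between -0.031 and -0.009 m)) and x of tin1_mid in the frame of rack_top between -0.011 and 0.011 m and ((z of tin1_mid in the frame of rack_top between 0.01 and 0.026 m and y of tin1_mid in the frame of rack_top between -0.031 and -0.009 m) or (z of tin1_mid in the frame of rack_top between 0.046 and 0.062 m and y of tin1_mid in the frame of rack_top between 0.009 and 0.031 m) or (z of tin1_mid in the frame of rack_top between 0.082 and 0.098 m and y of tin1_mid in the frame of rack_top between -0.031 and -0.009 m) or (z of tin1_mid in the frame of rack_top between 0.118 and 0.134 m and y of tin1_mid in the frame of rack_top between 0.009 and 0.031 m) or (z of tin1_mid in the frame of rack_top between 0.154 and 0.17 m and y of tin1_mid in the frame of rack_top between -0.031 and -0.009 m)) and x of tin2_mid in the frame of rack_top between -0.011 and 0.011 m and ((z of tin2_mid in the frame of rack_top between 0.01 and 0.026 m and y of tin2_mid in the frame of rack_top between -0.031 and -0.009 m) or (z of tin2_mid in the frame of rack_top between 0.046 and 0.062 m and y of tin2_mid in the frame of rack_top between 0.009 and 0.031 m) or (z of tin2_mid in the frame of rack_top between 0.082 and 0.098 m and y of tin2_mid in the frame of rack_top between -0.031 and -0.009 m) or (z of tin2_mid in the frame of rack_top between 0.118 and 0.134 m and y of tin2_mid in the frame of rack_top between 0.009 and 0.031 m) or (z of tin2_mid in the frame of rack_top between 0.154 and 0.17 m and y of tin2_mid in the frame of rack_top between -0.031 and -0.009 m)) and x of tin3_mid in the frame of rack_top between -0.011 and 0.011 m and ((z of tin3_mid in the frame of rack_top between 0.01 and 0.026 m and y of tin3_mid in the frame of rack_top between -0.031 and -0.009 m) or (z of tin3_mid in the frame of rack_top between 0.046 and 0.062 m and y of tin3_mid in the frame of rack_top between 0.009 and 0.031 m) or (z of tin3_mid in the frame of rack_top between 0.082 and 0.098 m and y of tin3_mid in the frame of rack_top between -0.031 and -0.009 m) or (z of tin3_mid in the frame of rack_top between 0.118 and 0.134 m and y of tin3_mid in the frame of rack_top between 0.009 and 0.031 m) or (z of tin3_mid in the frame of rack_top between 0.154 and 0.17 m and y of tin3_mid in the frame of rack_top between -0.031 and -0.009 m)) and x of tin4_mid in the frame of rack_top between -0.011 and 0.011 m and ((z of tin4_mid in the frame of rack_top between 0.01 and 0.026 m and y of tin4_mid in the frame of rack_top between -0.031 and -0.009 m) or (z of tin4_mid in the frame of rack_top between 0.046 and 0.062 m and y of tin4_mid in the frame of rack_top between 0.009 and 0.031 m) or (z of tin4_mid in the frame of rack_top between 0.082 and 0.098 m and y of tin4_mid in the frame of rack_top between -0.031 and -0.009 m) or (z of tin4_mid in the frame of rack_top between 0.118 and 0.134 m and y of tin4_mid in the frame of rack_top between 0.009 and 0.031 m) or (z of tin4_mid in the frame of rack_top between 0.154 and 0.17 m and y of tin4_mid in the frame of rack_top between -0.031 and -0.009 m))), for 0.3 s.
3. the cock is turned fully open (value of joint cock above 1.47 rad), for 0.2 s.
At the end, for the whole second after the job is handed in: Cock open within 0.1 rad of its stop; spatula flat (0.3 rad) in the tray; every tin upright (0.08 rad) in the stack, lengthwise on the rack (0.14 rad), centred across it within 11 mm, flush within 11 mm with the cock end (1st, 3rd, 5th from below) or the plain end (2nd, 4th) (value of joint cock above 1.47 rad and x of spatula_mid in the frame of tray between -0.06 and 0.06 m and y of spatula_mid in the frame of tray between -0.05 and 0.05 m and z of spatula_mid in the frame of tray between 0 and 0.03 m and angle between spatula_mid's own z axis and vertical below 0.3 rad and x of tin0_mid in the frame of rack_top between -0.011 and 0.011 m and angle between the x axis of each of tin0_mid, tin1_mid, tin2_mid, tin3_mid, tin4_mid and the y axis of rack_top, either way round below 0.14 rad and angle between each of tin0_mid, tin1_mid, tin2_mid, tin3_mid, tin4_mid's own z axis and vertical below 0.08 rad and ((z of tin0_mid in the frame of rack_top between 0.01 and 0.026 m and y of tin0_mid in the frame of rack_top between -0.031 and -0.009 m) or (z of tin0_mid in the frame of rack_top between 0.046 and 0.062 m and y of tin0_mid in the frame of rack_top between 0.009 and 0.031 m) or (z of tin0_mid in the frame of rack_top between 0.082 and 0.098 m and y of tin0_mid in the frame of rack_top between -0.031 and -0.009 m) or (z of tin0_mid in the frame of rack_top between 0.118 and 0.134 m and y of tin0_mid in the frame of rack_top between 0.009 and 0.031 m) or (z of tin0_mid in the frame of rack_top between 0.154 and 0.17 m and y of tin0_mid in the frame of rack_top between -0.031 and -0.009 m)) and x of tin1_mid in the frame of rack_top between -0.011 and 0.011 m and ((z of tin1_mid in the frame of rack_top between 0.01 and 0.026 m and y of tin1_mid in the frame of rack_top between -0.031 and -0.009 m) or (z of tin1_mid in the frame of rack_top between 0.046 and 0.062 m and y of tin1_mid in the frame of rack_top between 0.009 and 0.031 m) or (z of tin1_mid in the frame of rack_top between 0.082 and 0.098 m and y of tin1_mid in the frame of rack_top between -0.031 and -0.009 m) or (z of tin1_mid in the frame of rack_top between 0.118 and 0.134 m and y of tin1_mid in the frame of rack_top between 0.009 and 0.031 m) or (z of tin1_mid in the frame of rack_top between 0.154 and 0.17 m and y of tin1_mid in the frame of rack_top between -0.031 and -0.009 m)) and x of tin2_mid in the frame of rack_top between -0.011 and 0.011 m and ((z of tin2_mid in the frame of rack_top between 0.01 and 0.026 m and y of tin2_mid in the frame of rack_top between -0.031 and -0.009 m) or (z of tin2_mid in the frame of rack_top between 0.046 and 0.062 m and y of tin2_mid in the frame of rack_top between 0.009 and 0.031 m) or (z of tin2_mid in the frame of rack_top between 0.082 and 0.098 m and y of tin2_mid in the frame of rack_top between -0.031 and -0.009 m) or (z of tin2_mid in the frame of rack_top between 0.118 and 0.134 m and y of tin2_mid in the frame of rack_top between 0.009 and 0.031 m) or (z of tin2_mid in the frame of rack_top between 0.154 and 0.17 m and y of tin2_mid in the frame of rack_top between -0.031 and -0.009 m)) and x of tin3_mid in the frame of rack_top between -0.011 and 0.011 m and ((z of tin3_mid in the frame of rack_top between 0.01 and 0.026 m and y of tin3_mid in the frame of rack_top between -0.031 and -0.009 m) or (z of tin3_mid in the frame of rack_top between 0.046 and 0.062 m and y of tin3_mid in the frame of rack_top between 0.009 and 0.031 m) or (z of tin3_mid in the frame of rack_top between 0.082 and 0.098 m and y of tin3_mid in the frame of rack_top between -0.031 and -0.009 m) or (z of tin3_mid in the frame of rack_top between 0.118 and 0.134 m and y of tin3_mid in the frame of rack_top between 0.009 and 0.031 m) or (z of tin3_mid in the frame of rack_top between 0.154 and 0.17 m and y of tin3_mid in the frame of rack_top between -0.031 and -0.009 m)) and x of tin4_mid in the frame of rack_top between -0.011 and 0.011 m and ((z of tin4_mid in the frame of rack_top between 0.01 and 0.026 m and y of tin4_mid in the frame of rack_top between -0.031 and -0.009 m) or (z of tin4_mid in the frame of rack_top between 0.046 and 0.062 m and y of tin4_mid in the frame of rack_top between 0.009 and 0.031 m) or (z of tin4_mid in the frame of rack_top between 0.082 and 0.098 m and y of tin4_mid in the frame of rack_top between -0.031 and -0.009 m) or (z of tin4_mid in the frame of rack_top between 0.118 and 0.134 m and y of tin4_mid in the frame of rack_top between 0.009 and 0.031 m) or (z of tin4_mid in the frame of rack_top between 0.154 and 0.17 m and y of tin4_mid in the frame of rack_top between -0.031 and -0.009 m))); the robot touches nothing.
It fails at once if the jar is disturbed (moved over 40 mm) (distance of jar from where it was at the start of the episode above 0.04 m).
It fails at once if the mug is disturbed (moved over 40 mm) (distance of mug from where it was at the start of the episode above 0.04 m).
It fails at once if the canister is disturbed (moved over 40 mm) (distance of canister from where it was at the start of the episode above 0.04 m).
Of tin0, tin1, tin2, tin3, tin4 only 3 to 5 are there at a start; the rules pass over those that are not, and their reading is None.
At some moment in a run one of tray may be knocked a few centimetres aside while the robot is not near it.
Once in a run the grip may slacken for a moment while it holds something.
It also fails if it takes over 210 s, if anything falls off the work surface, if the arm or the gripper's body presses on something with over 40 N, if the wrist force passes 120 N, or if a joint passes its speed limit or range.

## Working session

There is one attempt and no reset: what is moved stays moved. The work goes in short steps, Python scripts to look and compute and a tool call to move; the robot and the scene stay as the last step left them, time stands still between calls to the robot, and variables do not carry over. Pictures are saved under pics/ and viewed, and the job is handed in when it is done.

Besides the shell and the picture viewer there is one more tool, called after ">>>" as name(argument=value, ...) on one line, values as JSON. step_arm: Moves the arm, as the interface text tells. Its arguments: {"type":"object","properties":{"deltas":{"type":"array"},"jaw":{"type":"number"},"force":{"type":"number"}},"required":["deltas"]}

```bash
ls; mkdir -p pics; cat > h.py <<'E'
from plant import *
import numpy as np, cv2
def snap(name):
    s=snapshot(name); return s
def save(s,fn,crop=None,scale=1):
    p=s["pixels"][...,::-1]
    if crop: x0,y0,x1,y1=crop; p=p[y0:y1,x0:x1]
    if scale!=1: p=cv2.resize(p,None,fx=scale,fy=scale,interpolation=cv2.INTER_CUBIC)
    cv2.imwrite("pics/"+fn,p)
def ray(s,u,v):
    K=s["camera_matrix"]; xd=(u-K[0,2])/K[0,0]; yd=(v-K[1,2])/K[1,1]
    x,y=xd,yd
    for _ in range(30):
        f=1+s["k1"]*(x*x+y*y); x,y=xd/f,yd/f
    return x,y
def at_depth(s,u,v,d=None):
    if d is None: d=s["z_map"][int(round(v)),int(round(u))]
    x,y=ray(s,u,v); c=np.array([x*d,-y*d,-d,1]); return (np.linalg.inv(s["view"])@c)[:3]
def at_z(s,u,v,z):
    V=np.linalg.inv(s["view"]); x,y=ray(s,u,v); o=V[:3,3]; dr=V[:3,:3]@np.array([x,-y,-1.])
    return o+dr*(z-o[2])/dr[2]
def cloud(s):
    H,W=s["z_map"].shape; K=s["camera_matrix"]
    uu,vv=np.meshgrid(np.arange(W),np.arange(H)); xd=(uu-K[0,2])/K[0,0]; yd=(vv-K[1,2])/K[1,1]; x,y=xd,yd
    for _ in range(30):
        f=1+s["k1"]*(x*x+y*y); x,y=xd/f,yd/f
    d=s["z_map"]; P=np.stack([x*d,-y*d,-d,np.ones_like(d)],-1)@np.linalg.inv(s["view"]).T
    P=P[...,:3].copy(); P[d==0]=np.nan; return P
def proj(s,p):
    c=(s["view"]@np.append(p,1))[:3]; x,y=c[0]/-c[2],-c[1]/-c[2]; f=1+s["k1"]*(x*x+y*y); K=s["camera_matrix"]
    return K[0,0]*x*f+K[0,2],K[1,1]*y*f+K[1,2]
E
python3 - <<'E'
from h import *
print(get_obs())
for n in ("top","side"):
    s=snap(n); save(s,n+"0.png"); print(n,s["camera_matrix"],s["k1"],np.linalg.inv(s["view"]).round(3))
E
```

```text
pics
{'clock': 0.0, 'q': array([ 1.14170231e+00,  1.81561325e-01,  1.60800095e+00, -2.14703861e-05,
        1.35380085e+00, -2.06304377e-01]), 'dq': array([ 4.96427848e-04,  6.77010201e-04, -1.04543574e-03, -3.63232945e-05,
       -1.27796855e-04,  8.50657319e-04]), 'tau': array([-9.72800626e-04, -4.44877088e+01, -3.51330578e+01, -6.77729968e-04,
        9.41267033e-03, -5.40264102e-05]), 'tcp_pos': array([126.80993662, 560.29041578, 238.37614963]), 'tool_rot': array([-0.7021271 ,  0.70332099, -0.07879207,  0.07841507]), 'force': array([ 0.00139378, -0.39847008, -0.44206679]), 'ft_torque': array([ 0.03282113,  0.03262824, -0.0285981 ]), 'opening': 0.9971028680526819}
top [[435.03067984   0.         254.35113039]
 [  0.         435.03067984 193.81654109]
 [  0.           0.           1.        ]] -0.16145164937515685 [[-1.000000e-02  9.850000e-01 -1.750000e-01  3.099780e+02]
 [-1.000000e+00 -1.100000e-02 -7.000000e-03  1.171640e+02]
 [-9.000000e-03  1.750000e-01  9.850000e-01  1.615591e+03]
 [ 0.000000e+00  0.000000e+00  0.000000e+00  1.000000e+00]]
side [[484.73394425   0.         260.43091665]
 [  0.         484.73394425 189.50734757]
 [  0.           0.           1.        ]] -0.17184403304960127 [[ 8.320000e-01  3.160000e-01 -4.560000e-01 -3.088750e+02]
 [-5.550000e-01  4.750000e-01 -6.830000e-01 -1.215154e+03]
 [ 1.000000e-03  8.220000e-01  5.700000e-01  1.206333e+03]
 [ 0.000000e+00  0.000000e+00  0.000000e+00  1.000000e+00]]
```

View pics/top0.png

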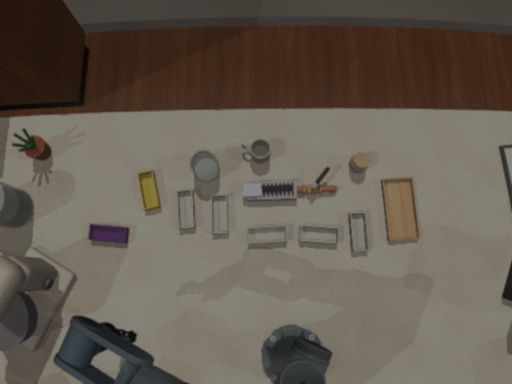

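View pics/side0.png

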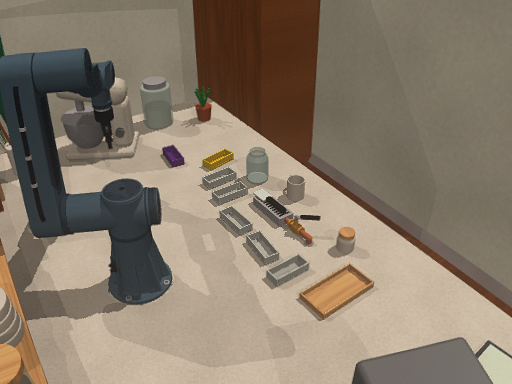

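```bash
python3 - <<'E'
from h import *
s=snap("top"); save(s,"top1.png",(130,120,430,260),2.6)
t=snap("side"); save(t,"side1.png",(190,140,390,325),4)
for n,z in (("top",s),("side",t)): np.savez(n+"0.npz",**z)
P=cloud(s)
for v in (190,240,215): print([tuple(P[v,u].round(0)) for u in range(160,420,20)])
E
```

```text
[(np.float64(614.0), np.float64(487.0), np.float64(5.0)), (np.float64(607.0), np.float64(404.0), np.float64(39.0)), (np.float64(614.0), np.float64(334.0), np.float64(-0.0)), (np.float64(612.0), np.float64(258.0), np.float64(5.0)), (np.float64(612.0), np.float64(182.0), np.float64(1.0)), (np.float64(602.0), np.float64(107.0), np.float64(50.0)), (np.float64(599.0), np.float64(34.0), np.float64(60.0)), (np.float64(603.0), np.float64(-41.0), np.float64(32.0)), (np.float64(600.0), np.float64(-114.0), np.float64(42.0)), (np.float64(607.0), np.float64(-196.0), np.float64(2.0)), (np.float64(606.0), np.float64(-274.0), np.float64(0.0)), (np.float64(606.0), np.float64(-352.0), np.float64(1.0)), (np.float64(604.0), np.float64(-429.0), np.float64(5.0))]
[(np.float64(425.0), np.float64(483.0), np.float64(2.0)), (np.float64(425.0), np.float64(407.0), np.float64(1.0)), (np.float64(424.0), np.float64(331.0), np.float64(9.0)), (np.float64(424.0), np.float64(258.0), np.float64(1.0)), (np.float64(423.0), np.float64(183.0), np.float64(0.0)), (np.float64(422.0), np.float64(109.0), np.float64(9.0)), (np.f
[... 448 characters left out ...]
4(nan)), (np.float64(517.0), np.float64(407.0), np.float64(10.0)), (np.float64(518.0), np.float64(334.0), np.float64(-3.0)), (np.float64(517.0), np.float64(258.0), np.float64(4.0)), (np.float64(517.0), np.float64(183.0), np.float64(-1.0)), (np.float64(515.0), np.float64(108.0), np.float64(7.0)), (np.float64(514.0), np.float64(34.0), np.float64(9.0)), (np.float64(513.0), np.float64(-41.0), np.float64(7.0)), (np.float64(513.0), np.float64(-117.0), np.float64(1.0)), (np.float64(512.0), np.float64(-193.0), np.float64(-3.0)), (np.float64(511.0), np.float64(-269.0), np.float64(0.0)), (np.float64(509.0), np.float64(-344.0), np.float64(6.0)), (np.float64(507.0), np.float64(-422.0), np.float64(7.0))]
```

View pics/top1.png

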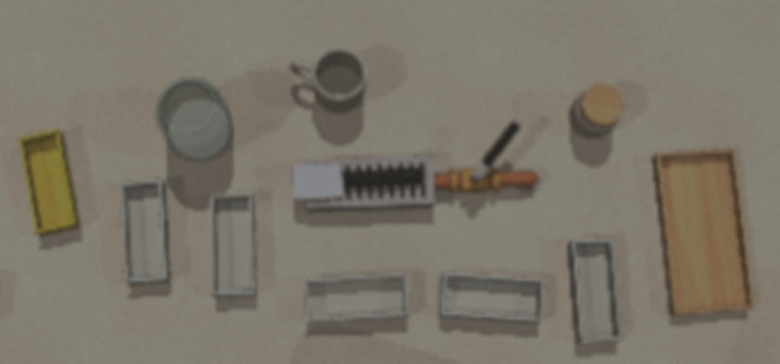

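View pics/side1.png

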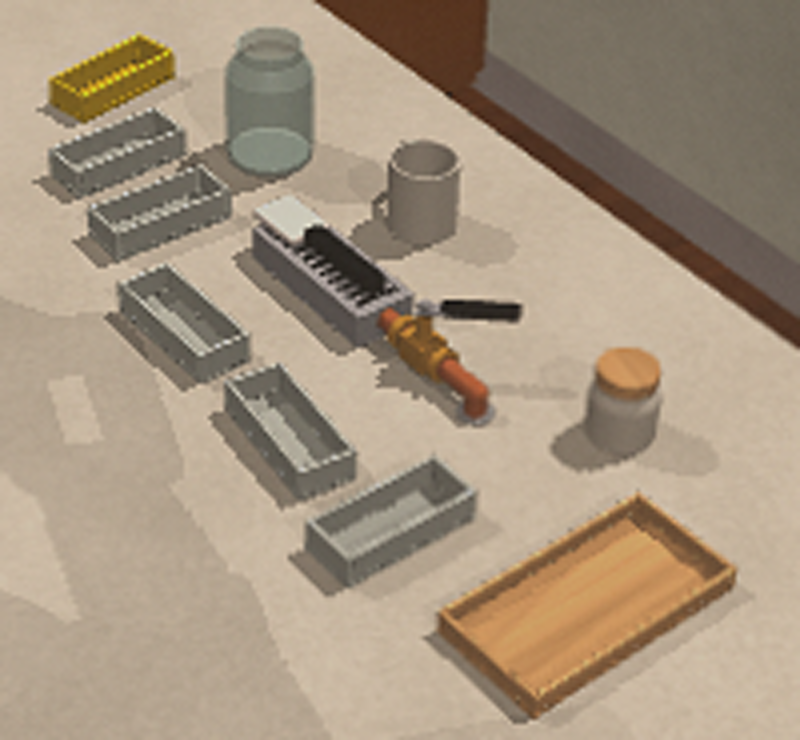

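```bash
cat > multi.py <<'E'
from h import *
def avg(name,n=8):
    S=[snapshot(name) for _ in range(n)]
    s=dict(S[0]); s["pixels"]=np.mean([a["pixels"] for a in S],0).astype(np.uint8)
    Z=np.array([a["z_map"] for a in S],float); Z[Z==0]=np.nan
    import warnings; warnings.simplefilter("ignore")
    z=np.nanmedian(Z,0); s["z_map"]=np.nan_to_num(z); return s
E
python3 - <<'E'
from multi import *
for n in ("top","side"):
    s=avg(n); np.savez(n+"0.npz",**s); P=cloud(s); Z=P[...,2]
    im=np.clip(np.nan_to_num(Z)*2+40,0,255).astype(np.uint8)
    c=(130,120,430,260) if n=="top" else (190,140,390,325)
    k=2.6 if n=="top" else 4
    im=cv2.resize(im[c[1]:c[3],c[0]:c[2]],None,fx=k,fy=k,interpolation=cv2.INTER_NEAREST)
    cv2.imwrite(f"pics/{n}_z.png",im)
    if n=="top":
        def med(u0,v0,u1,v1): return np.nanmedian(Z[v0:v1,u0:u1])
        print("counter",med(300,260,340,280), med(150,220,165,240), med(330,200,345,215))
E
```

```text
counter 1.5499488635142598 1.2430103808783315 1.9078269586195802
```

View pics/top_z.png

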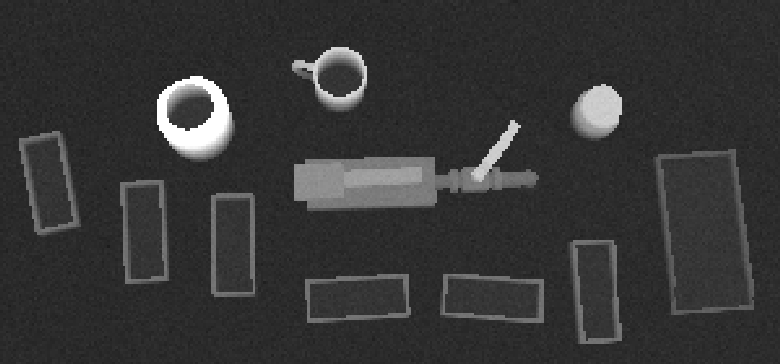

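View pics/side_z.png

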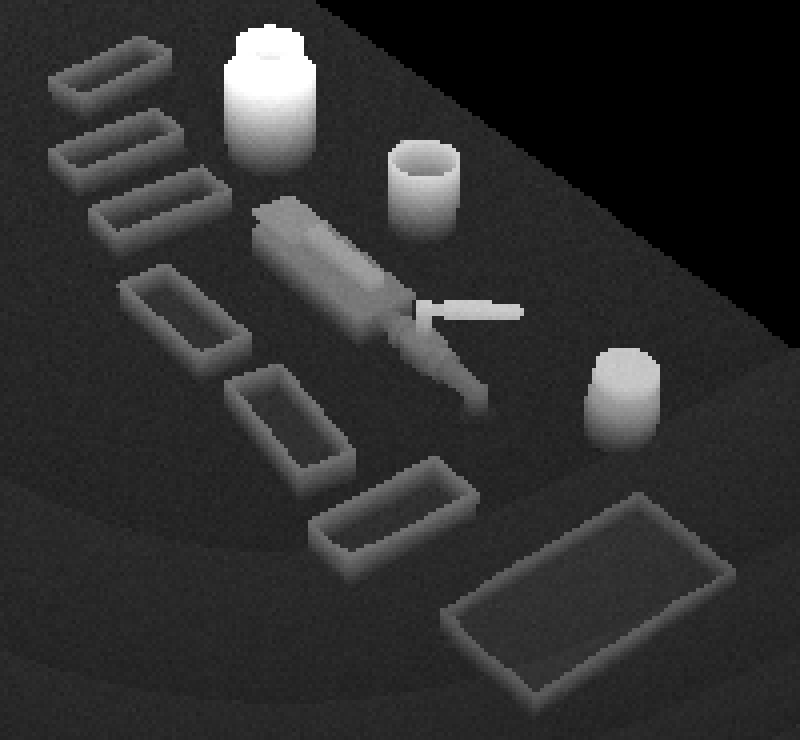

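```bash
cat > fit.py <<'E'
from multi import *
from scipy import ndimage
def blobs(s,lo,hi,box,gap=2):
    P=cloud(s);Z=P[...,2]; m=(Z>lo)&(Z<hi)&(P[...,0]>box[0])&(P[...,0]<box[1])&(P[...,1]>box[2])&(P[...,1]<box[3])
    L,n=ndimage.label(ndimage.binary_dilation(m,iterations=1) if gap else m); 
    out=[]
    for i in range(1,n+1):
        q=P[(L==i)&m]
        if len(q)<15: continue
        (cx,cy),(w,h),a=cv2.minAreaRect(q[:,:2].astype(np.float32))
        if w<h: w,h,a=h,w,a+90
        a=(a+90)%180-90
        out.append((len(q),cx,cy,w,h,a,np.median(q[:,2]),np.percentile(q[:,2],90)))
    return sorted(out,key=lambda r:-r[2])
def pr(o):
    for r in o: print("n%4d c(%.1f,%.1f) %.1fx%.1f ang %.1f z med %.1f p90 %.1f"%r)
E
python3 - <<'E'
from fit import *
for n in ("top","side"):
    s=dict(np.load(n+"0.npz"));print(n)
    print("tins");pr(blobs(s,26,45,(300,580,-450,620)))
    print("left tins/tray");pr(blobs(s,18,45,(300,720,-600,-240)))
    print("rack");pr(blobs(s,34,45,(540,680,-60,200)))
    print("spat");pr(blobs(s,52,64,(560,680,-60,200)))
    print("blade");pr(blobs(s,45,64,(560,680,-60,200)))
    print("lever");pr(blobs(s,64,90,(560,720,-200,-70)))
E
```

```text
top
tins
n  45 c(443.4,611.0) 56.3x15.6 ang 1.1 z med 34.8 p90 38.5
n  64 c(564.2,516.4) 61.9x43.2 ang -78.2 z med 35.8 p90 39.0
n 126 c(523.6,384.8) 112.4x61.5 ang 3.4 z med 36.6 p90 39.2
n 163 c(513.4,258.4) 133.2x59.6 ang 0.0 z med 37.2 p90 39.4
n 174 c(442.1,84.2) 143.9x60.5 ang -87.1 z med 37.3 p90 39.3
n 146 c(575.1,61.4) 180.4x9.8 ang -88.7 z med 41.1 p90 43.5
n 177 c(439.6,-106.0) 142.6x60.9 ang 84.9 z med 37.4 p90 39.2
n 192 c(446.1,-253.4) 144.4x61.2 ang 1.1 z med 36.9 p90 39.2
n  34 c(515.4,-364.8) 124.6x5.6 ang 3.4 z med 27.4 p90 28.8
n  20 c(416.3,-408.0) 82.0x3.8 ang -87.3 z med 27.6 p90 29.8
left tins/tray
n  22 c(672.8,-261.0) 39.3x7.1 ang 79.0 z med 32.5 p90 43.9
n 130 c(445.9,-263.5) 143.8x42.1 ang 0.4 z med 36.3 p90 39.2
n 340 c(531.1,-420.9) 233.5x122.6 ang 2.9 z med 26.1 p90 28.4
rack
n 584 c(605.8,46.9) 214.3x70.4 ang -88.7 z med 41.6 p90 43.6
spat
n 276 c(604.2,81.7) 175.5x45.0 ang 89.2 z med 58.0 p90 60.8
blade
n 462 c(609.8,76.3) 190.1x50.5 ang -86.3 z med 52.8 p90 60.1
lever
n 117 c(640.6,-112.2) 96.9x16.7 ang -38.0 z med 81.8 p90 83.9
side
tins
n  28 c(443.
[... 240 characters left out ...]
.0,88.4) 147.0x62.0 ang -86.9 z med 33.8 p90 36.9
n 138 c(574.2,66.5) 182.3x11.5 ang -89.4 z med 38.3 p90 41.2
n 204 c(440.7,-102.7) 146.2x61.9 ang 85.6 z med 33.7 p90 36.3
n 245 c(449.7,-251.0) 146.9x62.8 ang 1.7 z med 32.8 p90 35.8
left tins/tray
n 210 c(449.7,-262.2) 147.2x43.7 ang 0.1 z med 28.9 p90 35.3
n 102 c(688.0,-274.4) 65.7x27.7 ang -52.6 z med 31.4 p90 42.1
n 404 c(532.6,-416.7) 238.3x122.7 ang 3.0 z med 23.7 p90 26.2
rack
n 323 c(605.0,50.2) 216.9x71.6 ang -88.1 z med 39.8 p90 42.1
spat
n 103 c(608.9,56.7) 119.4x22.4 ang -87.8 z med 57.2 p90 59.5
blade
n 255 c(607.7,86.2) 181.4x49.8 ang -87.3 z med 51.3 p90 58.5
lever
n 118 c(641.7,-109.2) 98.9x18.5 ang -38.4 z med 77.8 p90 81.2
```

```bash
cat > mv.py <<'E'
from h import *
from scipy.spatial.transform import Rotation as R
import sys
def pose():
    o=get_obs(); w,x,y,z=o["tool_rot"]; return o,R.from_quat([x,y,z,w]).as_matrix()
def delta(tx,ty,tz,jaw=None):
    o,M=pose(); d=M.T@(np.array([tx,ty,tz])-o["tcp_pos"])/1000
    a=np.degrees(np.arctan2(M[1,2],M[0,2]))
    s="t%.2f tcp %s jawdir %.1f q6 %.2f F %s op %.2f -> delta [%.4f,%.4f,%.4f]"%(o["clock"],o["tcp_pos"].round(1),a,o["q"][5],o["force"].round(1),o["opening"],*d)
    if jaw is not None:
        e=(jaw-a+90)%180-90; s+=" yaw %.1f (|d| %.0f mm)"%(-e,1000*np.linalg.norm(d))
    print(s)
if __name__=="__main__":
    delta(*map(float,sys.argv[1:]))
E
python3 - <<'E'
from mv import *
o,M=pose();print(M.round(3))
from fit import *
for n in ("top","side"):
    s=dict(np.load(n+"0.npz"));print(n)
    pr(blobs(s,26,45,(430,600,220,450)))
E
python3 mv.py 580 -165 200 91.3
```

```text
[[ 0.975 -0.     0.221]
 [-0.221 -0.     0.975]
 [-0.    -1.    -0.   ]]
top
n 148 c(532.8,385.4) 130.9x61.5 ang 3.4 z med 36.8 p90 39.2
n 198 c(519.0,258.4) 144.3x59.6 ang 0.0 z med 37.2 p90 39.3
side
n 145 c(533.1,388.2) 133.3x64.5 ang 3.4 z med 33.0 p90 37.1
n 184 c(519.0,261.0) 146.8x64.0 ang 0.1 z med 33.0 p90 37.1
t1.00 tcp [127.  560.8 239.3] jawdir 77.2 q6 -0.21 F [0.2 0.2 0.1] op 1.00 -> delta [0.6022,0.0393,-0.6078] yaw -14.1 (|d| 856 mm)
```

>>> step_arm(deltas=[[[0.602,0,-0.608],-14.1],[[0.602,0,-0.608],-14.1],[[0.602,0,-0.608],-14.1],[[0.602,0,-0.608],-14.1],[[0.602,0,-0.608],-14.1]], jaw=0)

```text
clock: 1.42
tcp_pos: [235.7, 386.0, 239.4]
tool_rot: [0.707, -0.707, -0.009, 0.009]
force: [1.1, 1.7, 0.8]
opening: 0.304
```

```bash
python3 mv.py 580 -165 200 91.3
```

```text
t1.42 tcp [235.7 386.  239.4] jawdir 91.4 q6 -0.84 F [1.1 1.7 0.8] op 0.30 -> delta [0.3308,0.0394,-0.5593] yaw 0.1 (|d| 651 mm)
```

>>> step_arm(deltas=[[[0.331,0,-0.559],0],[[0.331,0,-0.559],0],[[0.331,0,-0.559],0],[[0.331,0,-0.559],0],[[0.331,0,-0.559],0]])

```text
clock: 1.83
tcp_pos: [346.2, 209.0, 239.8]
tool_rot: [0.707, -0.707, -0.009, 0.008]
force: [1.0, 1.6, 0.1]
opening: -0.0
```

>>> step_arm(deltas=[[[0.225,0,-0.38],0],[[0.225,0,-0.38],0],[[0.225,0,-0.38],0],[[0.225,0,-0.38],0],[[0.225,0,-0.38],0]])

```text
clock: 2.25
tcp_pos: [456.7, 31.9, 239.7]
tool_rot: [-0.707, 0.707, 0.008, -0.008]
force: [0.7, 1.3, 0.3]
opening: -0.002
```

```bash
python3 mv.py 638 -168 150 91.3
```

```text
t2.25 tcp [456.7  31.9 239.7] jawdir 91.3 q6 -1.78 F [0.7 1.3 0.3] op -0.00 -> delta [0.1766,0.0899,-0.2040] yaw 0.0 (|d| 284 mm)
```

>>> step_arm(deltas=[[[0.177,0.05,-0.204],0],[[0.177,0.05,-0.204],0],[[0.177,0.05,-0.204],0],[[0.177,0.05,-0.204],0],[[0.177,0.05,-0.204],0]])

```text
clock: 2.67
tcp_pos: [594.8, -119.4, 200.9]
tool_rot: [0.707, -0.707, -0.008, 0.008]
force: [-0.9, 1.1, 1.2]
opening: -0.006
```

```bash
python3 mv.py 638 -168 110 91.3
```

```text
t2.67 tcp [ 594.8 -119.4  200.9] jawdir 91.3 q6 -1.99 F [-0.9  1.1  1.2] op -0.01 -> delta [0.0421,0.0909,-0.0496] yaw 0.0 (|d| 112 mm)
```

>>> step_arm(deltas=[[[0.042,0.03,-0.05],0],[[0.042,0.06,-0.05],0],[[0.042,0.091,-0.05],0],[[0.042,0.091,-0.05],0],[[0.042,0.091,-0.05],0]])

```text
clock: 3.08
tcp_pos: [634.7, -165.8, 107.3]
tool_rot: [0.708, -0.706, -0.006, 0.01]
force: [-0.6, 0.1, 1.4]
opening: -0.001
```

```bash
python3 - <<'E'
from fit import *
s=avg("top",4);t=avg("side",4)
save(s,"top2.png",(280,130,400,230),6.5); save(t,"side2.png",(260,160,370,250),7)
for a in (s,t): pr(blobs(a,85,140,(560,760,-260,-60)))
E
python3 mv.py 640 -165 72 91.3
```

```text
n  53 c(638.6,-163.7) 32.6x25.1 ang 63.1 z med 126.1 p90 136.7
t3.48 tcp [ 637.7 -166.4  112.5] jawdir 91.4 q6 -2.03 F [-0.4  0.3  0.4] op -0.00 -> delta [0.0023,0.0405,0.0014] yaw 0.1 (|d| 41 mm)
```

View pics/top2.png

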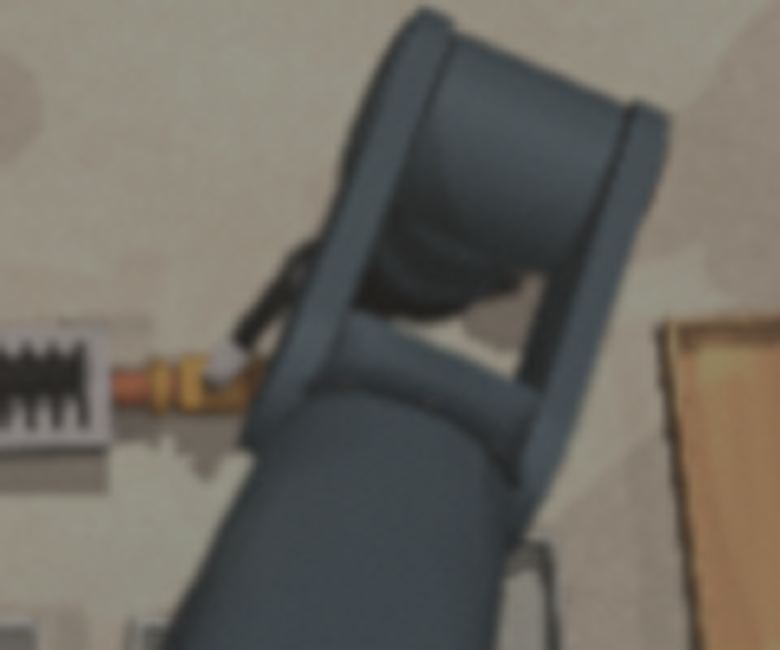

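View pics/side2.png

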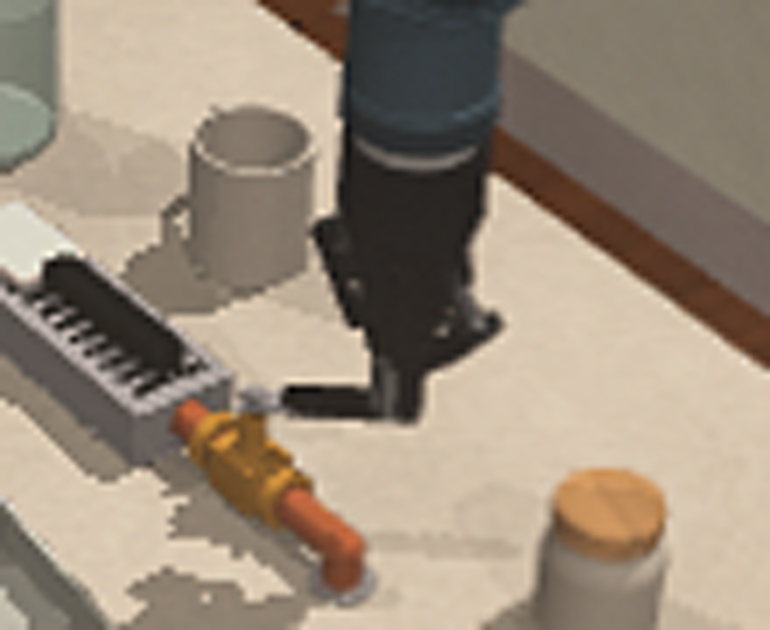

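>>> step_arm(deltas=[[[0.002,0.02,0.001],0],[[0.002,0.0405,0.001],0],[[0.002,0.0405,0.001],0]])

```text
clock: 3.73
tcp_pos: [636.5, -164.2, 66.7]
tool_rot: [0.708, -0.706, -0.007, 0.01]
force: [-0.6, -0.1, -0.8]
opening: 0.001
```

>>> step_arm(deltas=[[[0.011,0,0.018],0],[[0.021,0,0.034],0],[[0.029,0,0.048],0],[[0.029,0,0.048],0],[[0.029,0,0.048],0]])

```text
clock: 4.15
tcp_pos: [667.3, -115.9, 70.8]
tool_rot: [-0.707, 0.707, 0.009, -0.008]
force: [0.2, 0.2, -0.3]
opening: 0.001
```

```bash
python3 mv.py 672 -109 72 91.3
```

```text
t4.15 tcp [ 667.3 -115.9   70.8] jawdir 91.4 q6 -1.94 F [ 0.2  0.2 -0.3] op 0.00 -> delta [0.0049,-0.0012,0.0068] yaw 0.1 (|d| 8 mm)
```

Advance in small bites until the stop pushes back.

>>> step_arm(deltas=[[[0.005,-0.001,0.003],0],[[0.005,-0.001,0.006],0],[[0.005,-0.001,0.006],0]])

```text
clock: 4.4
tcp_pos: [672.2, -111.1, 71.6]
tool_rot: [-0.707, 0.707, 0.009, -0.008]
force: [0.6, -0.9, 1.0]
opening: -0.001
```

```bash
python3 - <<'E'
from fit import *
t=avg("side",4);save(t,"side3.png",(260,160,370,250),7);s=avg("top",4)
save(s,"top3.png",(280,130,400,230),6.5)
E
python3 mv.py 672 -104 72 91.3
```

```text
t4.80 tcp [ 671.5 -111.    71. ] jawdir 91.3 q6 -1.93 F [-0.1 -1.   0.8] op 0.00 -> delta [0.0006,-0.0010,0.0070] yaw 0.0 (|d| 7 mm)
```

View pics/side3.png

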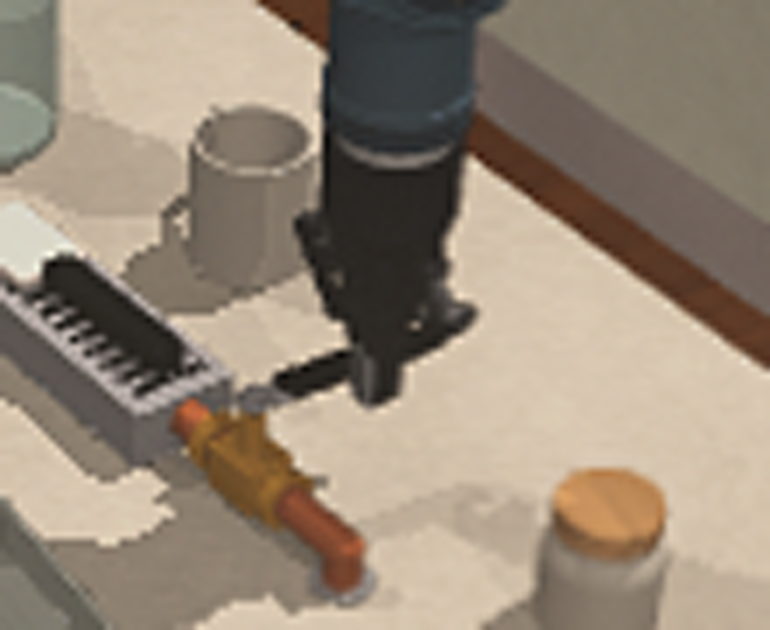

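View pics/top3.png

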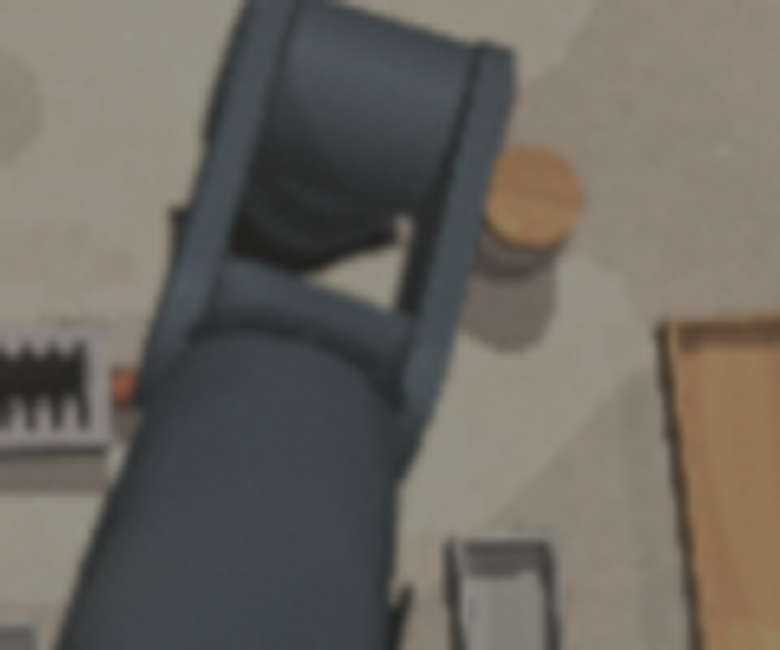

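>>> step_arm(deltas=[[[0,0,0.003],0],[[0,0,0.003],0]])

```text
clock: 4.97
tcp_pos: [671.8, -107.6, 71.1]
tool_rot: [-0.707, 0.707, 0.009, -0.008]
force: [2.0, -1.2, 0.5]
opening: 0.002
```

>>> step_arm(deltas=[[[0,0,0.003],0],[[0,0,0.003],0]])

```text
clock: 5.13
tcp_pos: [671.7, -104.3, 71.1]
tool_rot: [-0.707, 0.707, 0.009, -0.008]
force: [1.1, -2.5, -0.6]
opening: 0.001
```

>>> step_arm(deltas=[[[0,0,0.002],0],[[0,0,0.002],0]])

```text
clock: 5.3
tcp_pos: [671.7, -104.0, 71.1]
tool_rot: [-0.706, 0.708, 0.009, -0.008]
force: [1.3, -6.9, -0.4]
opening: -0.001
```

>>> step_arm(deltas=[[[0,0,-0.008],0],[[0,-0.02,-0.012],0],[[0,-0.06,-0.012],0],[[-0.05,-0.1,-0.05],0],[[-0.1,-0.13,-0.1],0]])

```text
clock: 5.72
tcp_pos: [618.0, -161.6, 173.8]
tool_rot: [0.707, -0.707, -0.01, 0.009]
force: [1.4, -1.0, -0.1]
opening: -0.005
```

>>> step_arm(deltas=[[[-0.04,0,-0.02],0],[[-0.08,0,-0.04],0],[[-0.12,0,-0.06],0],[[-0.16,0,-0.08],0],[[-0.2,0,-0.1],0]])

```text
clock: 6.13
tcp_pos: [431.1, -259.9, 171.2]
tool_rot: [0.708, -0.707, -0.008, 0.009]
force: [-0.0, -1.1, 0.5]
opening: 0.001
```

```bash
python3 - <<'E'
from fit import *
s=avg("top",8);t=avg("side",8); np.savez("topA.npz",**s); np.savez("sideA.npz",**t)
save(s,"top4.png",(180,130,420,280),3.3)
for a in (s,t): 
  print("lever");pr(blobs(a,64,95,(595,740,-160,-60))); 
  print("rackstrip");pr(blobs(a,34,45,(550,583,-60,200)))
  print("handle");pr(blobs(a,54,64,(560,680,-60,200)))
  print("blade");pr(blobs(a,46.5,53.5,(560,680,70,200)))
  print("tray");pr(blobs(a,19,35,(380,720,-600,-330)))
E
python3 mv.py 605 55 150 91.3
```

```text
lever
n 122 c(649.6,-86.0) 96.3x16.2 ang 1.5 z med 81.8 p90 83.8
rackstrip
n 169 c(576.3,61.4) 180.3x12.1 ang -89.5 z med 41.6 p90 43.3
handle
n 180 c(609.4,51.8) 117.4x22.1 ang -87.4 z med 59.4 p90 61.3
blade
n 233 c(605.9,121.0) 99.8x49.1 ang -87.0 z med 51.5 p90 52.8
tray
n 164 c(573.3,-418.4) 146.9x121.3 ang 3.7 z med 26.0 p90 28.2
lever
n  88 c(656.0,-81.3) 85.6x17.7 ang 1.9 z med 79.1 p90 81.9
rackstrip
n  89 c(576.1,83.7) 147.6x14.4 ang -89.6 z med 39.8 p90 42.4
handle
n  48 c(607.6,68.9) 71.2x21.3 ang 89.3 z med 57.7 p90 59.5
blade
n 125 c(606.3,122.3) 104.3x50.3 ang -89.4 z med 49.8 p90 52.0
tray
n 370 c(532.4,-416.5) 238.3x122.6 ang 3.6 z med 23.9 p90 26.1
t6.93 tcp [ 433.3 -260.   171.4] jawdir 91.4 q6 -2.37 F [ 0.5 -0.1  0.1] op -0.00 -> delta [0.1791,0.0214,0.3108] yaw 0.1 (|d| 359 mm)
```

View pics/top4.png

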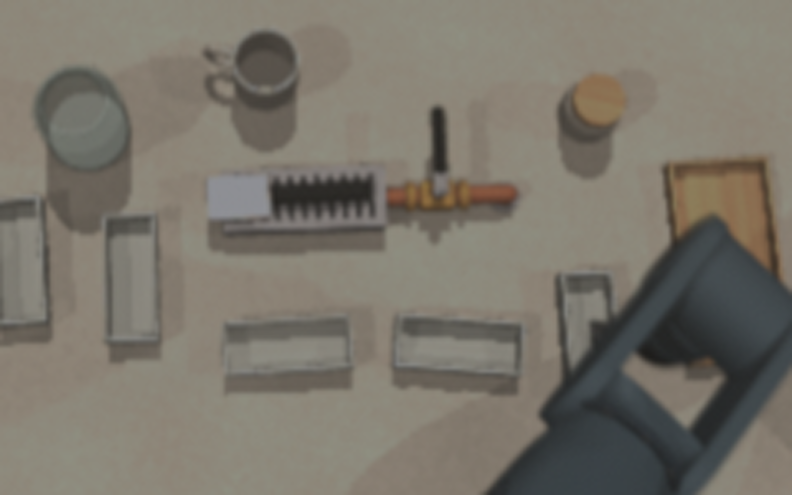

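>>> step_arm(deltas=[[[0.183,0.0,0.332],88.8],[[0.183,0.0,0.332],88.8],[[0.183,0.0,0.332],88.8],[[0.183,0.0,0.332],88.8],[[0.183,0.0,0.332],88.8]], jaw=0.6)

```text
clock: 7.35
tcp_pos: [519.2, -96.2, 171.7]
tool_rot: [-0.682, 0.682, -0.186, 0.187]
force: [0.2, -0.4, 0.1]
opening: 0.597
```

```bash
python3 mv.py 608 76 120 2.6
```

```text
t7.35 tcp [519.2 -96.2 171.7] jawdir 59.4 q6 -1.44 F [ 0.2 -0.4  0.1] op 0.60 -> delta [-0.0112,0.0517,0.1934] yaw 56.8 (|d| 200 mm)
```

>>> step_arm(deltas=[[[-0.011,0.0,0.193],56.8],[[-0.011,0.0,0.193],56.8],[[-0.011,0.0,0.193],56.8],[[-0.011,0.0,0.193],56.8],[[-0.011,0.01,0.193],56.8]])

```text
clock: 7.77
tcp_pos: [607.7, 75.0, 163.9]
tool_rot: [0.601, -0.6, 0.372, -0.375]
force: [0.2, -0.7, 1.2]
opening: 0.602
```

```bash
python3 mv.py 608 76 120 2.6
```

```text
t7.77 tcp [607.7  75.  163.9] jawdir 26.2 q6 -0.53 F [ 0.2 -0.7  1.2] op 0.60 -> delta [-0.0009,0.0439,0.0006] yaw 23.6 (|d| 44 mm)
```

>>> step_arm(deltas=[[[-0.001,0.02,0.0006],23.6],[[-0.001,0.044,0.0006],23.6],[[-0.001,0.06,0.0006],23.6],[[-0.001,0.075,0.0006],23.6],[[-0.001,0.075,0.0006],23.6]])

```text
clock: 8.18
tcp_pos: [603.2, 74.7, 83.1]
tool_rot: [-0.511, 0.514, -0.489, 0.485]
force: [-1.3, -0.5, -0.3]
opening: 0.605
```

```bash
python3 - <<'E'
from fit import *
t=avg("side",2);save(t,"side5.png",(230,130,340,250),6)
E
python3 mv.py 608 76 51 2.6
```

```text
t8.28 tcp [605.5  74.3  86.6] jawdir 3.1 q6 -0.13 F [0.4 0.2 0.3] op 0.60 -> delta [-0.0015,0.0356,0.0027] yaw 0.5 (|d| 36 mm)
```

View pics/side5.png

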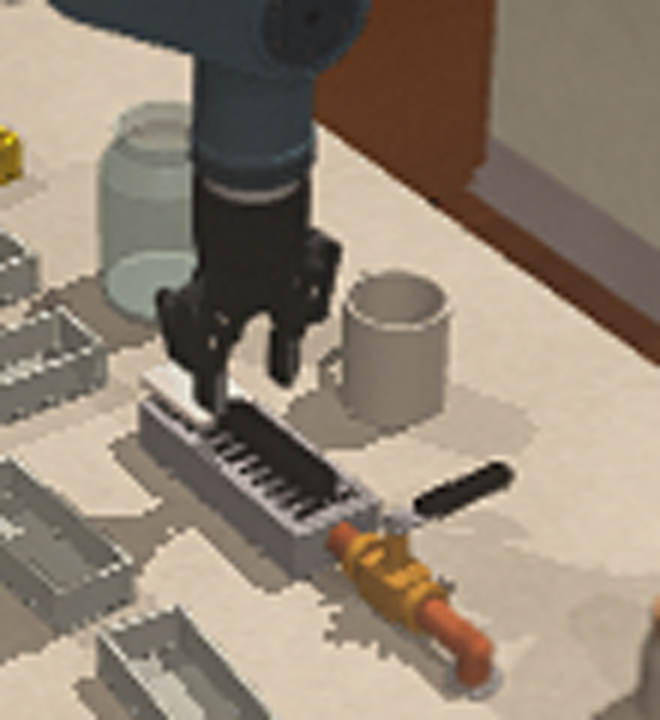

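>>> step_arm(deltas=[[[-0.0015,0.012,0.0027],0.5],[[-0.0015,0.024,0.0027],0.5],[[-0.0015,0.034,0.0027],0.5],[[-0.0015,0.034,0.0027],0.5]])

```text
clock: 8.62
tcp_pos: [606.5, 76.0, 50.1]
tool_rot: [-0.51, 0.512, -0.49, 0.488]
force: [-1.5, 0.2, -0.5]
opening: 0.599
```

>>> step_arm(deltas=[[[0,0,0],0],[[0,0,0],0],[[0,0,0],0],[[0,0,0],0],[[0,0,0],0]], jaw=0, force=60)

```text
clock: 9.03
tcp_pos: [608.8, 75.9, 53.5]
tool_rot: [0.511, -0.51, 0.489, -0.489]
force: [-0.7, -0.0, 1.2]
opening: 0.239
```

>>> step_arm(deltas=[[[0,-0.02,0],0],[[0,-0.04,0],0],[[0,-0.06,0],0],[[0,-0.08,0],0],[[0,-0.1,0],0]])

```text
clock: 9.45
tcp_pos: [608.2, 76.0, 153.9]
tool_rot: [-0.511, 0.511, -0.489, 0.489]
force: [0.9, 0.5, -1.1]
opening: 0.236
```

```bash
python3 - <<'E'
from fit import *
t=avg("side",2);save(t,"side6.png",(230,130,340,250),6)
E
python3 mv.py 532 -419 160 -86.6
```

```text
t9.55 tcp [611.   75.8 157.2] jawdir 2.5 q6 -0.11 F [-0.6 -0.4 -0.6] op 0.23 -> delta [0.4910,-0.0032,-0.1002] yaw 89.1 (|d| 501 mm)
```

View pics/side6.png

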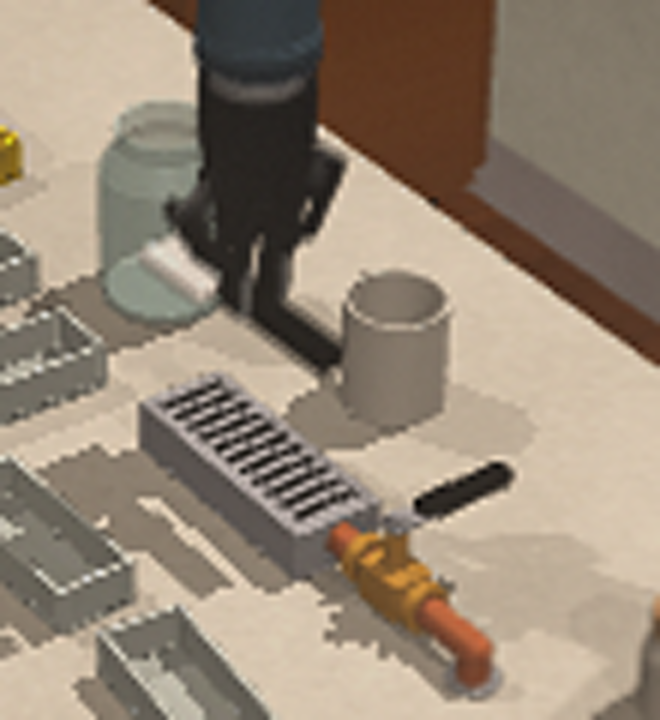

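>>> step_arm(deltas=[[[0.491,0,-0.1],89],[[0.491,0,-0.1],89],[[0.491,0,-0.1],89],[[0.491,0,-0.1],89],[[0.491,0,-0.1],89]])

```text
clock: 9.97
tcp_pos: [574.4, -131.1, 151.7]
tool_rot: [0.333, -0.334, 0.624, -0.623]
force: [1.6, 0.1, -0.6]
opening: 0.239
```

```bash
python3 mv.py 532 -419 160 -86.6
```

```text
t9.97 tcp [ 574.4 -131.1  151.7] jawdir -33.7 q6 0.16 F [ 1.6  0.1 -0.6] op 0.24 -> delta [0.2631,-0.0084,0.1242] yaw 52.9 (|d| 291 mm)
```

>>> step_arm(deltas=[[[0.263,0,0.124],52.9],[[0.263,0,0.124],52.9],[[0.263,0,0.124],52.9],[[0.263,0,0.124],52.9],[[0.263,0,0.124],52.9]])

```text
clock: 10.38
tcp_pos: [545.1, -337.6, 151.5]
tool_rot: [0.125, -0.126, 0.696, -0.695]
force: [1.3, 0.3, -0.4]
opening: 0.238
```

```bash
python3 mv.py 532 -419 160 -86.6
```

```text
t10.38 tcp [ 545.1 -337.6  151.5] jawdir -69.5 q6 0.47 F [ 1.3  0.3 -0.4] op 0.24 -> delta [0.0407,-0.0086,0.0717] yaw 17.1 (|d| 83 mm)
```

>>> step_arm(deltas=[[[0.041,0,0.072],17.1],[[0.041,0,0.072],17.1],[[0.041,0,0.072],17.1],[[0.041,0,0.072],17.1]])

```text
clock: 10.72
tcp_pos: [531.9, -420.2, 151.1]
tool_rot: [0.021, -0.021, 0.707, -0.706]
force: [1.1, 1.5, -0.7]
opening: 0.238
```

```bash
python3 - <<'E'
from fit import *
t=avg("side",4);save(t,"side7.png",(240,180,400,340),4.5)
pr(blobs(t,19,35,(380,720,-600,-320)))
E
python3 mv.py 527 -420 60 -86.6
```

```text
n 364 c(531.9,-417.3) 239.4x122.7 ang 3.8 z med 23.9 p90 26.5
t10.92 tcp [ 533.7 -416.2  152.1] jawdir -86.1 q6 0.66 F [-0.6  0.1 -1.8] op 0.24 -> delta [0.0069,0.0921,0.0035] yaw 0.5 (|d| 92 mm)
```

View pics/side7.png

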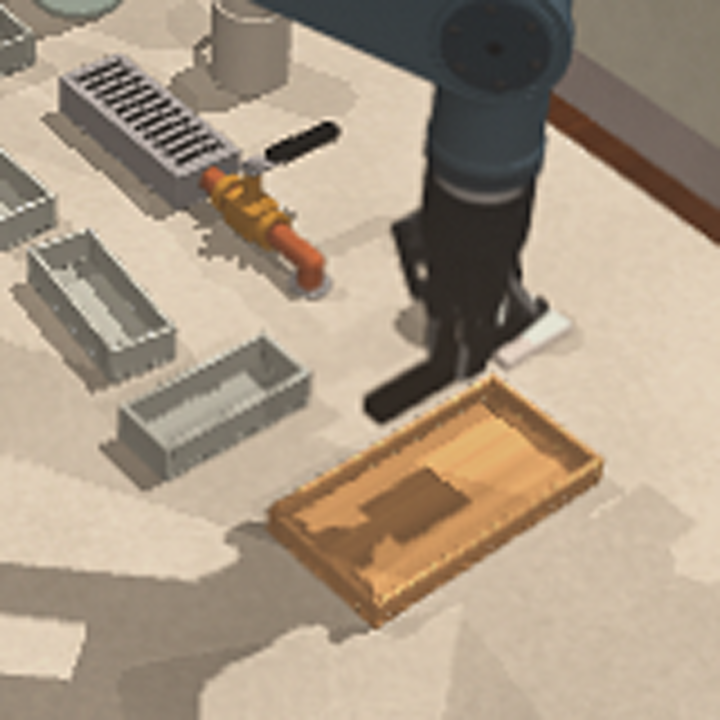

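>>> step_arm(deltas=[[[0.007,0.03,0.0035],0.5],[[0.007,0.06,0.0035],0.5],[[0.007,0.09,0.0035],0.5],[[0.007,0.11,0.0035],0.5],[[0.007,0.119,0.0035],0.5]])

```text
clock: 11.33
tcp_pos: [525.7, -418.3, 30.0]
tool_rot: [0.02, -0.022, 0.708, -0.705]
force: [-0.4, 0.6, -1.5]
opening: 0.236
```

```bash
python3 mv.py 527 -419 22 -86.6
```

```text
t11.33 tcp [ 525.7 -418.3   30. ] jawdir -86.6 q6 0.66 F [-0.4  0.6 -1.5] op 0.24 -> delta [-0.0013,0.0080,0.0008] yaw 0.0 (|d| 8 mm)
```

>>> step_arm(deltas=[[[0,0.004,0],0],[[0,0.008,0],0],[[0,0.008,0],0]])

```text
clock: 11.58
tcp_pos: [527.6, -421.9, 26.8]
tool_rot: [-0.021, 0.02, -0.706, 0.707]
force: [-0.7, 0.3, -0.7]
opening: 0.237
```

>>> step_arm(deltas=[[[0,0.002,0],0],[[0,0.002,0],0]])

```text
clock: 11.75
tcp_pos: [527.5, -422.5, 25.3]
tool_rot: [-0.021, 0.02, -0.706, 0.707]
force: [0.0, -0.1, -1.5]
opening: 0.238
```

>>> step_arm(deltas=[[[0,0.003,0],0],[[0,0.003,0],0]])

```text
clock: 11.92
tcp_pos: [526.9, -422.1, 21.2]
tool_rot: [-0.02, 0.02, -0.707, 0.707]
force: [-0.4, 1.2, -0.1]
opening: 0.236
```

>>> step_arm(deltas=[[[0,0.002,0],0],[[0,0.002,0],0]])

```text
clock: 12.08
tcp_pos: [526.7, -421.8, 18.7]
tool_rot: [0.02, -0.02, 0.707, -0.707]
force: [-0.2, 1.1, -1.1]
opening: 0.237
```

>>> step_arm(deltas=[[[0,0,0],0],[[0,0,0],0],[[0,0,0],0]], jaw=0.6)

```text
clock: 12.33
tcp_pos: [526.9, -422.0, 19.1]
tool_rot: [-0.02, 0.02, -0.707, 0.707]
force: [0.6, 0.7, -0.3]
opening: 0.598
```

>>> step_arm(deltas=[[[0,-0.03,0],0],[[0,-0.07,0],0],[[0,-0.11,0],0],[[-0.04,-0.14,0],0],[[-0.08,-0.14,0],0]])

```text
clock: 12.75
tcp_pos: [602.7, -421.1, 166.9]
tool_rot: [-0.021, 0.016, -0.704, 0.71]
force: [0.0, -1.3, 1.2]
opening: 0.597
```

```bash
python3 mv.py 340 -130 180 1
```

```text
t12.75 tcp [ 602.7 -421.1  166.9] jawdir -87.0 q6 0.75 F [ 0.  -1.3  1.2] op 0.60 -> delta [0.2468,-0.0171,-0.3046] yaw -88.0 (|d| 392 mm)
```

>>> step_arm(deltas=[[[0.247,0,-0.305],-88],[[0.247,0,-0.305],-88],[[0.247,0,-0.305],-88],[[0.247,0,-0.305],-88],[[0.247,0,-0.305],-88]], jaw=1)

```text
clock: 13.17
tcp_pos: [460.2, -262.0, 157.8]
tool_rot: [0.238, -0.239, 0.666, -0.665]
force: [0.1, -0.1, 0.9]
opening: 1.0
```

```bash
python3 mv.py 380 -106 200 -5
```

```text
t13.17 tcp [ 460.2 -262.   157.8] jawdir -50.6 q6 0.14 F [ 0.1 -0.1  0.9] op 1.00 -> delta [-0.0371,-0.0421,-0.1714] yaw -45.6 (|d| 180 mm)
```

>>> step_arm(deltas=[[[-0.037,-0.042,-0.171],-45.6],[[-0.037,-0.042,-0.171],-45.6],[[-0.037,-0.042,-0.171],-45.6],[[-0.037,-0.042,-0.171],-45.6],[[-0.037,-0.042,-0.171],-45.6]])

```text
clock: 13.58
tcp_pos: [380.4, -103.7, 201.1]
tool_rot: [0.432, -0.432, 0.56, -0.56]
force: [0.3, -1.1, 0.1]
opening: 0.999
```

>>> step_arm(deltas=[[[0,0,0],-9.5],[[0,0,0],-9.5]])

```text
clock: 13.75
tcp_pos: [382.4, -106.5, 201.3]
tool_rot: [-0.477, 0.477, -0.521, 0.523]
force: [-0.1, 0.1, 0.7]
opening: 0.998
```

```bash
python3 - <<'E'
from fit import *
s=avg("top",8);t=avg("side",8); np.savez("topB.npz",**s); np.savez("sideB.npz",**t)
save(s,"top8.png",(130,130,430,280),2.6);save(t,"side8.png",(190,140,390,325),4)
for a in (s,t): 
  print("tins");pr(blobs(a,26,45,(300,625,-320,330)))
  pr(blobs(a,26,45,(440,625,340,450)))
  print("rack");pr(blobs(a,36.5,47,(540,680,-27,200),0))
  print("tray");pr(blobs(a,19,35,(380,720,-600,-330)))
  print("spat");pr(blobs(a,10,18,(430,640,-470,-370)))
E
python3 mv.py 440 -105 100 -5
```

```text
tins
n 199 c(519.2,258.4) 144.7x59.5 ang 0.1 z med 37.1 p90 39.3
n 173 c(442.0,84.2) 144.0x60.2 ang -87.1 z med 36.9 p90 38.9
n 991 c(599.4,-10.8) 332.0x55.2 ang -88.9 z med 41.2 p90 43.6
n  91 c(442.3,-78.8) 87.7x60.5 ang 84.9 z med 37.2 p90 39.2
n  83 c(476.7,-251.7) 82.2x62.1 ang 0.0 z med 37.4 p90 39.6
n 184 c(539.3,385.7) 144.6x61.2 ang 3.6 z med 36.6 p90 38.7
rack
n 938 c(605.7,64.1) 182.7x70.7 ang -88.8 z med 41.7 p90 43.8
tray
n 193 c(519.6,-420.0) 155.5x37.8 ang -0.6 z med 24.3 p90 26.2
n 329 c(531.3,-421.4) 233.2x123.8 ang 2.7 z med 26.1 p90 28.5
spat
n 180 c(580.7,-406.6) 102.8x83.7 ang -64.4 z med 16.3 p90 17.7
tins
n 103 c(508.0,262.5) 122.7x62.0 ang 1.9 z med 33.0 p90 36.6
n  20 c(576.0,142.2) 30.4x14.2 ang -88.9 z med 37.4 p90 40.8
n 162 c(440.6,87.3) 149.5x62.9 ang -84.4 z med 33.2 p90 36.7
n 517 c(598.5,-28.4) 295.9x55.2 ang -89.1 z med 39.0 p90 41.3
n 206 c(440.4,-102.7) 146.4x61.4 ang 85.5 z med 33.5 p90 36.2
n 243 c(448.7,-252.0) 145.3x62.4 ang 1.8 z med 32.9 p90 35.5
n 170 c(539.2,389.1) 144.7x66.0 ang 4.4 z med 32.6 p90 37.1
rack
n 368 c(606.4,52.1) 153.5x71.3 ang -88.2 z med 40.1 p90 41.6
tray
n 369 c(532.2,-416.5) 238.2x122.9 ang 3.6 z med 24.1 p90 26.3
n 160 c(499.0,-421.5) 107.8x22.1 ang 2.9 z med 21.7 p90 23.4
spat
n 270 c(534.5,-419.4) 181.1x50.9 ang 2.7 z med 14.0 p90 16.0
t14.55 tcp [ 382.4 -107.4  200.3] jawdir -5.6 q6 -0.48 F [0.6 0.6 0.7] op 1.00 -> delta [-0.0080,0.1003,0.0571] yaw -0.6 (|d| 116 mm)
```

View pics/top8.png

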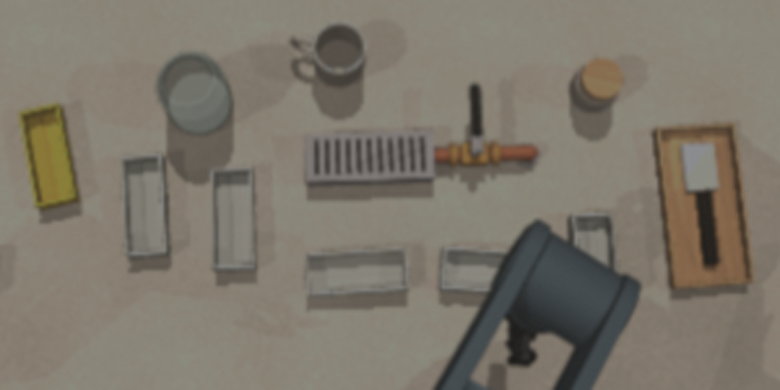

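View pics/side8.png

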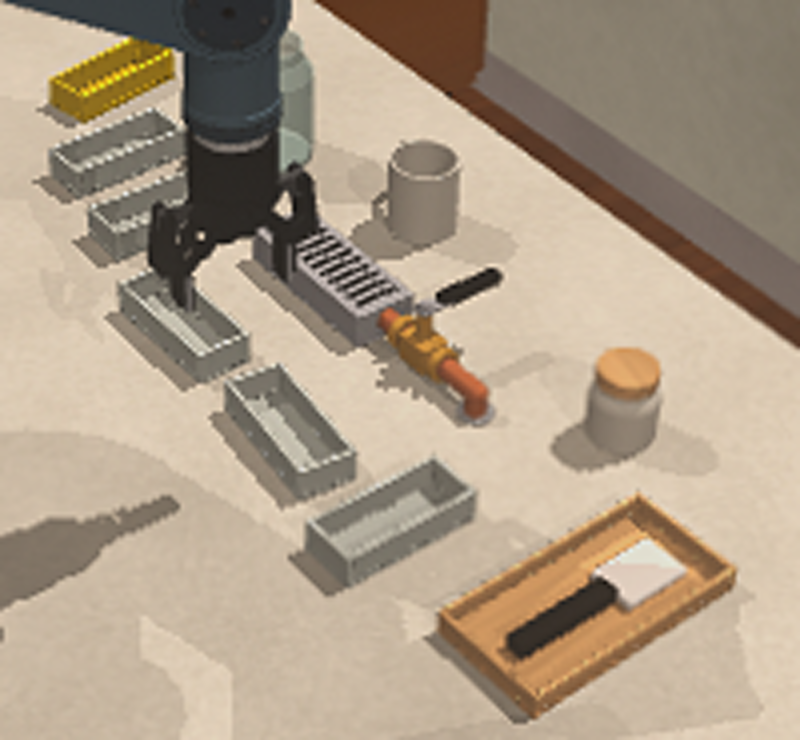

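>>> step_arm(deltas=[[[-0.008,0.03,0.03],-0.6],[[-0.008,0.06,0.057],-0.6],[[-0.008,0.1,0.057],-0.6],[[-0.008,0.12,0.057],-0.6],[[-0.008,0.12,0.057],-0.6]])

```text
clock: 14.97
tcp_pos: [436.5, -103.0, 75.8]
tool_rot: [0.476, -0.479, 0.525, -0.518]
force: [-0.7, 0.5, -0.4]
opening: 0.999
```

```bash
python3 mv.py 440 -105.5 18 -5
```

```text
t14.97 tcp [ 436.5 -103.    75.8] jawdir -5.0 q6 -0.41 F [-0.7  0.5 -0.4] op 1.00 -> delta [0.0024,0.0577,0.0042] yaw -0.0 (|d| 58 mm)
```

>>> step_arm(deltas=[[[0,0.02,0],0],[[0,0.04,0],0],[[0,0.055,0],0],[[0,0.061,0],0],[[0,0.061,0],0]])

```text
clock: 15.38
tcp_pos: [439.7, -104.9, 19.4]
tool_rot: [0.477, -0.478, 0.522, -0.521]
force: [-0.6, 0.2, 1.0]
opening: 1.002
```

```bash
python3 - <<'E'
from fit import *
t=avg("side",2);save(t,"side9.png",(200,150,340,290),5)
E
python3 mv.py 440 -105.5 18 -5
```

```text
t15.48 tcp [ 440.7 -105.4   20.6] jawdir -5.0 q6 -0.41 F [ 0.7 -0.7  0.2] op 1.00 -> delta [0.0001,0.0026,-0.0007] yaw -0.0 (|d| 3 mm)
```

View pics/side9.png

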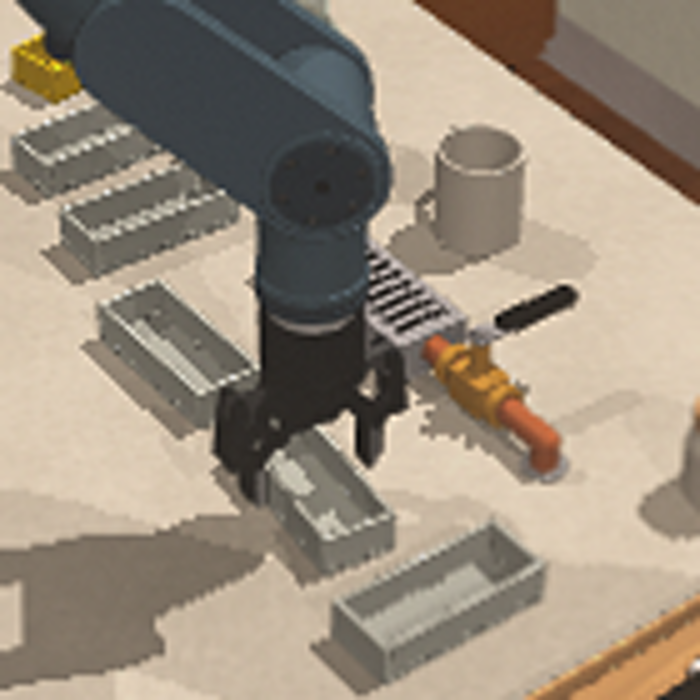

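>>> step_arm(deltas=[[[0,0.003,0],0],[[0,0.003,0],0],[[0,0.003,0],0],[[0,0.003,0],0]], jaw=0, force=70)

```text
clock: 15.82
tcp_pos: [440.8, -105.4, 17.6]
tool_rot: [-0.478, 0.477, -0.521, 0.522]
force: [0.7, 0.5, 6.0]
opening: 0.688
```

>>> step_arm(deltas=[[[0,-0.02,0],0],[[0,-0.05,0],0],[[0,-0.08,0],0],[[0,-0.1,0],0],[[0,-0.1,0],0]])

```text
clock: 16.23
tcp_pos: [442.8, -106.4, 121.1]
tool_rot: [-0.479, 0.477, -0.519, 0.524]
force: [0.8, -0.9, -1.1]
opening: 0.687
```

```bash
python3 - <<'E'
from fit import *
t=avg("side",2);save(t,"side10.png",(200,150,340,290),5)
E
python3 mv.py 606.4 44 120 1.2
```

```text
t16.33 tcp [ 440.3 -105.2  117.1] jawdir -5.0 q6 -0.41 F [-0.7 -0.1 -1.5] op 0.69 -> delta [-0.1632,-0.0027,0.1523] yaw -6.2 (|d| 223 mm)
```

View pics/side10.png

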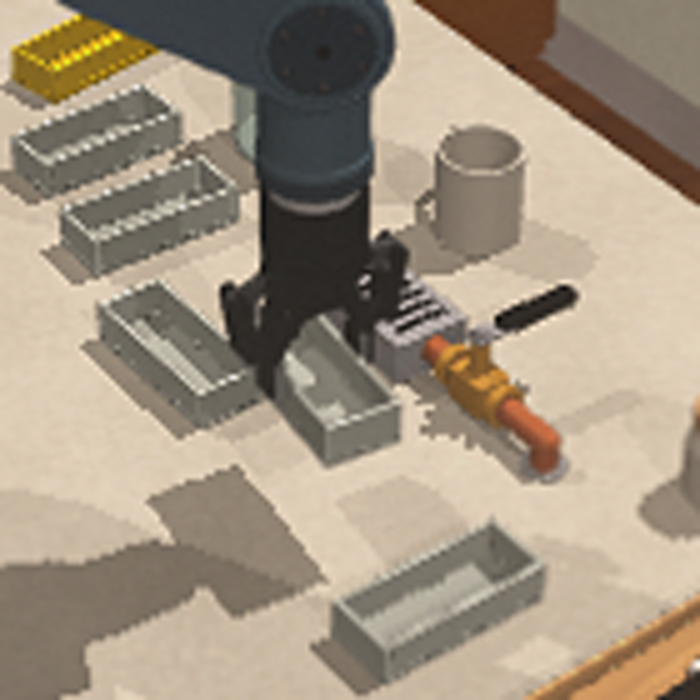

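>>> step_arm(deltas=[[[-0.163,0,0.152],-6.2],[[-0.163,0,0.152],-6.2],[[-0.163,0,0.152],-6.2],[[-0.163,0,0.152],-6.2],[[-0.163,0,0.152],-6.2]])

```text
clock: 16.75
tcp_pos: [594.5, 36.0, 113.8]
tool_rot: [-0.504, 0.506, -0.496, 0.494]
force: [0.3, -1.4, -1.0]
opening: 0.689
```

>>> step_arm(deltas=[[[-0.018,0,0.016],0],[[-0.018,0,0.016],0],[[-0.018,0,0.016],0],[[-0.018,0,0.016],0]])

```text
clock: 17.08
tcp_pos: [608.6, 52.6, 114.1]
tool_rot: [-0.504, 0.506, -0.496, 0.494]
force: [-0.6, -0.1, -1.3]
opening: 0.691
```

```bash
python3 mv.py 606.4 44 75 1.2
```

```text
t17.08 tcp [608.6  52.6 114.1] jawdir 1.2 q6 -0.13 F [-0.6 -0.1 -1.3] op 0.69 -> delta [0.0085,0.0391,-0.0022] yaw -0.0 (|d| 40 mm)
```

>>> step_arm(deltas=[[[0.0085,0.015,-0.002],0],[[0.0085,0.03,-0.002],0],[[0.0085,0.042,-0.002],0],[[0.0085,0.046,-0.002],0],[[0.0085,0.046,-0.002],0]])

```text
clock: 17.5
tcp_pos: [606.8, 43.6, 68.6]
tool_rot: [-0.504, 0.506, -0.496, 0.494]
force: [-0.5, 0.1, -2.5]
opening: 0.686
```

```bash
python3 mv.py 606.4 44 58 1.2
```

```text
t17.50 tcp [606.8  43.6  68.6] jawdir 1.1 q6 -0.14 F [-0.5  0.1 -2.5] op 0.69 -> delta [-0.0004,0.0106,-0.0004] yaw -0.1 (|d| 11 mm)
```

>>> step_arm(deltas=[[[0,0.004,0],0],[[0,0.008,0],0],[[0,0.008,0],0]])

```text
clock: 17.75
tcp_pos: [608.5, 44.1, 62.2]
tool_rot: [-0.505, 0.505, -0.495, 0.495]
force: [-0.4, -1.1, -1.5]
opening: 0.69
```

>>> step_arm(deltas=[[[0,0.002,0],0],[[0,0.002,0],0]])

```text
clock: 17.92
tcp_pos: [608.7, 44.2, 60.4]
tool_rot: [0.505, -0.505, 0.495, -0.495]
force: [-0.7, -0.1, -1.2]
opening: 0.69
```

>>> step_arm(deltas=[[[0,0.001,-0.002],0],[[0,0.002,-0.002],0],[[0,0.002,-0.002],0]])

```text
clock: 18.17
tcp_pos: [606.4, 44.1, 58.2]
tool_rot: [-0.505, 0.505, -0.495, 0.495]
force: [0.1, 0.0, -1.0]
opening: 0.686
```

>>> step_arm(deltas=[[[0,0.0015,0],0],[[0,0.0015,0],0]])

```text
clock: 18.33
tcp_pos: [606.9, 44.1, 57.6]
tool_rot: [0.505, -0.505, 0.495, -0.495]
force: [-2.9, 0.6, 4.3]
opening: 0.687
```

>>> step_arm(deltas=[[[0,0,0],0],[[0,0,0],0],[[0,0,0],0]], jaw=1)

```text
clock: 18.58
tcp_pos: [606.8, 44.0, 56.9]
tool_rot: [0.505, -0.505, 0.495, -0.495]
force: [-0.2, 0.0, -0.1]
opening: 1.0
```

>>> step_arm(deltas=[[[0,-0.02,0],0],[[0,-0.06,0],0],[[0,-0.1,0],0],[[0,-0.14,-0.04],0],[[0,-0.14,-0.08],0]])

```text
clock: 19.0
tcp_pos: [540.9, 41.8, 201.0]
tool_rot: [0.507, -0.503, 0.492, -0.498]
force: [-0.3, 0.4, 1.3]
opening: 1.0
```

```bash
python3 mv.py 400 -20 200 2.9
```

```text
t19.00 tcp [540.9  41.8 201. ] jawdir 1.2 q6 -0.16 F [-0.3  0.4  1.3] op 1.00 -> delta [0.0589,-0.0005,-0.1422] yaw -1.7 (|d| 154 mm)
```

>>> step_arm(deltas=[[[0.059,0,-0.142],-1.7],[[0.059,0,-0.142],-1.7],[[0.059,0,-0.142],-1.7],[[0.059,0,-0.142],-1.7],[[0.059,0,-0.142],-1.7]])

```text
clock: 19.42
tcp_pos: [391.5, -19.8, 194.1]
tool_rot: [-0.511, 0.513, -0.488, 0.487]
force: [0.7, 0.1, -0.2]
opening: 1.0
```

```bash
cat > look.py <<'E'
from fit import *
import sys
z0=float(sys.argv[1]); tag=sys.argv[2]   # rim height of top tin
s=avg("top",6);t=avg("side",6)
save(s,f"top{tag}.png",(130,130,430,280),2.6);save(t,f"side{tag}.png",(190,120,390,305),3.2)
for a in (s,t):
  print("stack top rim");pr(blobs(a,z0-7,z0+9,(540,680,-60,200),0))
  print("tins");pr(blobs(a,26,45,(300,560,-320,330)));pr(blobs(a,26,45,(440,625,220,450)))
  print("tray");pr(blobs(a,19,35,(380,720,-600,-330)))
E
python3 look.py 76 11; python3 mv.py 442 85 100 2.9
```

```text
stack top rim
n 180 c(605.9,42.8) 144.1x60.4 ang -88.8 z med 76.9 p90 79.3
tins
n 140 c(502.2,258.3) 110.5x59.4 ang 0.4 z med 37.0 p90 39.3
n 159 c(442.0,84.3) 143.8x60.4 ang -87.1 z med 37.3 p90 39.5
n 197 c(446.1,-252.9) 144.5x63.7 ang 0.5 z med 36.9 p90 39.2
n 179 c(539.7,386.1) 145.2x61.8 ang 3.6 z med 36.6 p90 39.2
n 200 c(519.2,258.4) 144.4x59.4 ang 0.4 z med 37.0 p90 39.1
tray
n 205 c(532.8,-416.5) 175.4x45.0 ang -1.1 z med 24.5 p90 27.1
n 330 c(531.2,-421.4) 232.9x125.4 ang 2.6 z med 26.1 p90 28.5
stack top rim
n 146 c(605.7,45.7) 146.2x61.8 ang -89.1 z med 74.7 p90 77.2
tins
n  45 c(457.0,262.8) 65.8x30.7 ang 76.0 z med 33.4 p90 36.5
n  26 c(526.3,234.8) 56.5x6.0 ang 2.6 z med 32.7 p90 36.8
n 192 c(442.3,87.7) 147.8x63.4 ang -86.7 z med 33.4 p90 36.9
n 246 c(448.7,-252.5) 145.7x63.5 ang 2.4 z med 32.6 p90 36.1
n 126 c(530.4,388.1) 130.0x66.5 ang 4.5 z med 32.5 p90 37.2
n  45 c(457.0,262.8) 65.8x30.7 ang 76.0 z med 33.4 p90 36.5
n  49 c(546.6,233.5) 94.2x24.6 ang 16.8 z med 32.4 p90 36.8
tray
n 368 c(532.7,-416.5) 239.0x123.2 ang 2.9 z med 23.9 p90 26.2
n 160 c(498.6,-421.7) 108.7x23.2 ang 3.1 z med 21.9 p90 23.8
t20.02 tcp [395.7 -19.  194.6] jawdir 2.9 q6 -0.40 F [ 0.1  0.2 -0.3] op 1.00 -> delta [-0.1015,0.0946,0.0515] yaw -0.0 (|d| 148 mm)
```

View pics/side11.png

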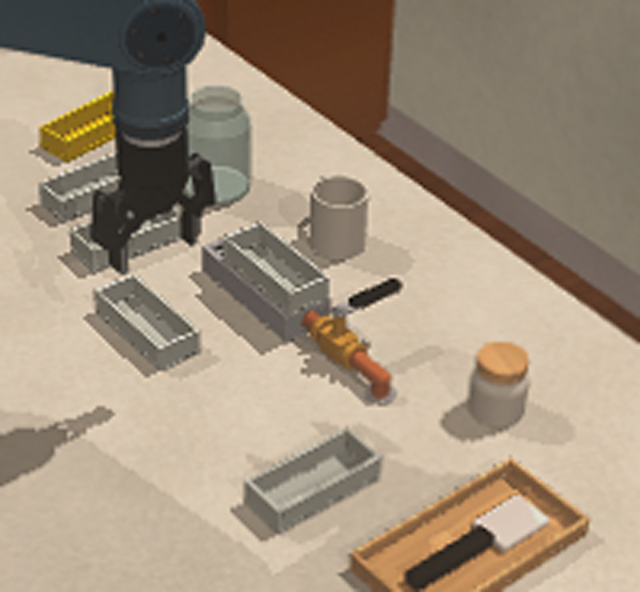

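View pics/top11.png

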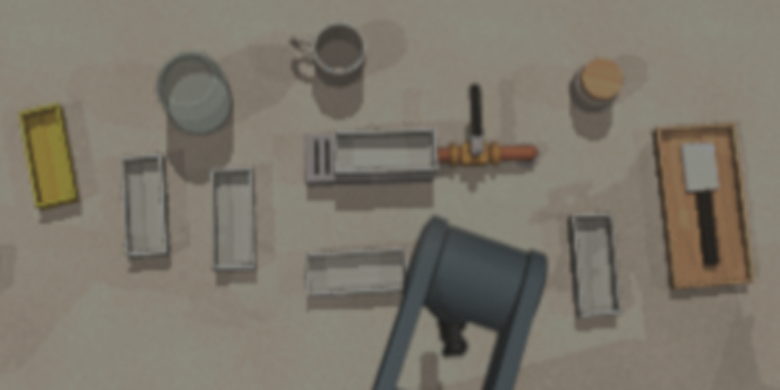

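>>> step_arm(deltas=[[[-0.04,0.0,0.02],0],[[-0.08,0.04,0.04],0],[[-0.1015,0.08,0.0515],0],[[-0.1015,0.11,0.0515],0],[[-0.1015,0.12,0.0515],0]])

```text
clock: 20.43
tcp_pos: [440.4, 86.8, 71.2]
tool_rot: [-0.512, 0.514, -0.488, 0.486]
force: [-1.2, -0.5, 0.2]
opening: 0.997
```

>>> step_arm(deltas=[[[0,0,0],0]])

```text
clock: 20.52
tcp_pos: [438.1, 86.0, 70.2]
tool_rot: [-0.511, 0.515, -0.49, 0.484]
force: [-0.8, 0.3, -0.0]
opening: 0.999
```

```bash
python3 mv.py 442.2 85.2 20 2.9
```

```text
t20.52 tcp [438.1  86.   70.2] jawdir 3.0 q6 -0.13 F [-0.8  0.3 -0. ] op 1.00 -> delta [0.0011,0.0501,0.0045] yaw 0.1 (|d| 50 mm)
```

>>> step_arm(deltas=[[[0,0.018,0],0],[[0,0.036,0],0],[[0,0.05,0],0],[[0,0.053,0],0],[[0,0.053,0],0]])

```text
clock: 20.93
tcp_pos: [442.1, 84.4, 22.2]
tool_rot: [-0.512, 0.512, -0.488, 0.487]
force: [-0.1, -0.3, 0.3]
opening: 0.998
```

```bash
python3 mv.py 442.2 85.2 19.5 2.9
```

```text
t20.93 tcp [442.1  84.4  22.2] jawdir 2.8 q6 -0.13 F [-0.1 -0.3  0.3] op 1.00 -> delta [-0.0008,0.0027,0.0002] yaw -0.1 (|d| 3 mm)
```

>>> step_arm(deltas=[[[-0.001,0.003,0],0],[[-0.001,0.003,0],0],[[-0.001,0.003,0],0],[[-0.001,0.003,0],0],[[-0.001,0.003,0],0]], jaw=0)

```text
clock: 21.35
tcp_pos: [443.2, 85.6, 20.3]
tool_rot: [0.513, -0.512, 0.487, -0.488]
force: [-0.4, -0.2, 5.2]
opening: 0.687
```

>>> step_arm(deltas=[[[0,-0.03,0],0],[[0,-0.06,0],0],[[0,-0.09,0],0],[[0,-0.12,0],0],[[0,-0.13,0],0]])

```text
clock: 21.77
tcp_pos: [444.5, 85.6, 153.6]
tool_rot: [0.514, -0.511, 0.485, -0.489]
force: [1.0, 0.3, -1.1]
opening: 0.685
```

>>> step_arm(deltas=[[[0,0,0],0]])

```text
clock: 21.85
tcp_pos: [444.2, 85.6, 152.0]
tool_rot: [0.514, -0.511, 0.485, -0.489]
force: [0.4, 0.7, -1.7]
opening: 0.687
```

```bash
python3 mv.py 605.5 85.2 140 1.2
```

```text
t21.85 tcp [444.2  85.6 152. ] jawdir 2.9 q6 -0.12 F [ 0.4  0.7 -1.7] op 0.69 -> delta [0.0085,0.0131,0.1610] yaw 1.7 (|d| 162 mm)
```

>>> step_arm(deltas=[[[0.0085,0.0,0.05],1.7],[[0.0085,0.0,0.09],1.7],[[0.0085,0.0,0.13],1.7],[[0.0085,0.0,0.161],1.7],[[0.0085,0.0,0.161],1.7]])

```text
clock: 22.27
tcp_pos: [607.6, 84.6, 145.2]
tool_rot: [0.505, -0.505, 0.495, -0.495]
force: [-1.5, -0.2, -1.6]
opening: 0.684
```

>>> step_arm(deltas=[[[0,0.01,0],0],[[0,0.025,0],0],[[0,0.035,0],0],[[0,0.035,0],0]])

```text
clock: 22.6
tcp_pos: [599.2, 85.5, 109.1]
tool_rot: [-0.503, 0.507, -0.497, 0.493]
force: [-1.5, 0.8, -2.5]
opening: 0.69
```

```bash
python3 mv.py 605.5 85.2 100 1.2
```

```text
t22.60 tcp [599.2  85.5 109.1] jawdir 1.2 q6 -0.07 F [-1.5  0.8 -2.5] op 0.69 -> delta [0.0004,0.0091,0.0064] yaw -0.0 (|d| 11 mm)
```

>>> step_arm(deltas=[[[0,0.003,0],0],[[0,0.006,0],0],[[0,0.006,0],0],[[0,0.006,0],0]])

```text
clock: 22.93
tcp_pos: [603.3, 85.3, 108.4]
tool_rot: [0.505, -0.505, 0.495, -0.495]
force: [0.5, 0.0, -2.5]
opening: 0.689
```

```bash
python3 mv.py 605.5 85.2 97 1.2
```

```text
t22.93 tcp [603.3  85.3 108.4] jawdir 1.2 q6 -0.07 F [ 0.5  0.  -2.5] op 0.69 -> delta [0.0001,0.0114,0.0022] yaw -0.0 (|d| 12 mm)
```

>>> step_arm(deltas=[[[0,0.004,0.002],0],[[0,0.009,0.002],0],[[0,0.009,0.002],0]])

```text
clock: 23.18
tcp_pos: [604.7, 85.3, 97.9]
tool_rot: [-0.505, 0.505, -0.495, 0.495]
force: [-0.8, -0.2, -1.7]
opening: 0.688
```

>>> step_arm(deltas=[[[0,0.002,0],0],[[0,0.002,0],0]])

```text
clock: 23.35
tcp_pos: [605.1, 85.3, 96.5]
tool_rot: [-0.505, 0.505, -0.495, 0.495]
force: [0.3, 0.2, -2.3]
opening: 0.682
```

>>> step_arm(deltas=[[[0,0.0015,0],0],[[0,0.0015,0],0]])

```text
clock: 23.52
tcp_pos: [605.4, 85.3, 96.3]
tool_rot: [0.505, -0.505, 0.495, -0.495]
force: [-2.4, 0.7, 4.3]
opening: 0.685
```

Contact at the expected height; release and retreat.

>>> step_arm(deltas=[[[0,0,0],0],[[0,0,0],0],[[0,0,0],0]], jaw=1)

```text
clock: 23.77
tcp_pos: [605.4, 85.3, 95.5]
tool_rot: [0.505, -0.505, 0.495, -0.495]
force: [0.4, 0.8, -0.3]
opening: 1.0
```

>>> step_arm(deltas=[[[0,-0.02,0],0],[[0,-0.06,0],0],[[0,-0.1,0],0],[[0,-0.11,-0.04],0],[[0,-0.11,-0.08],0]])

```text
clock: 24.18
tcp_pos: [528.6, 83.2, 210.3]
tool_rot: [0.507, -0.503, 0.492, -0.498]
force: [0.1, -0.3, 0.0]
opening: 0.998
```

```bash
python3 mv.py 410 -230 190 -88.8
```

```text
t24.18 tcp [528.6  83.2 210.3] jawdir 1.1 q6 -0.09 F [ 0.1 -0.3  0. ] op 1.00 -> delta [0.3107,0.0193,-0.1250] yaw 89.9 (|d| 336 mm)
```

>>> step_arm(deltas=[[[0.311,0,-0.125],89.9],[[0.311,0,-0.125],89.9],[[0.311,0,-0.125],89.9],[[0.311,0,-0.125],89.9],[[0.311,0,-0.125],89.9]])

```text
clock: 24.6
tcp_pos: [450.6, -112.5, 205.7]
tool_rot: [-0.327, 0.327, -0.627, 0.627]
force: [1.3, -0.5, 0.7]
opening: 1.003
```

```bash
python3 mv.py 400 -230 190 -88.9
```

```text
t24.60 tcp [ 450.6 -112.5  205.7] jawdir -35.0 q6 0.11 F [ 1.3 -0.5  0.7] op 1.00 -> delta [0.1253,0.0157,0.0258] yaw 53.9 (|d| 129 mm)
```

>>> step_arm(deltas=[[[0.125,0.01,0.026],53.9],[[0.125,0.01,0.026],53.9],[[0.125,0.01,0.026],53.9],[[0.125,0.01,0.026],53.9],[[0.125,0.01,0.026],53.9]])

```text
clock: 25.02
tcp_pos: [400.5, -231.5, 195.3]
tool_rot: [-0.116, 0.116, -0.697, 0.698]
force: [-0.4, 0.8, 0.6]
opening: 1.003
```

>>> step_arm(deltas=[[[0,0,0],18],[[0,0,0],18],[[0,0,0],18],[[0,0,0],18]])

```text
clock: 25.35
tcp_pos: [401.7, -228.9, 195.4]
tool_rot: [-0.009, 0.009, -0.707, 0.707]
force: [0.0, 0.9, -0.2]
opening: 1.003
```

```bash
python3 look.py 112 12; python3 mv.py 447 -252 75 -88.9
```

```text
stack top rim
n 179 c(604.6,83.8) 144.1x60.7 ang -88.7 z med 113.2 p90 115.5
tins
n 138 c(502.1,258.5) 110.8x59.5 ang 0.1 z med 37.2 p90 39.5
n  97 c(476.9,-253.5) 84.9x61.8 ang 2.7 z med 36.8 p90 39.7
n 182 c(539.5,385.7) 144.6x61.0 ang 3.5 z med 36.8 p90 39.0
n 197 c(518.9,258.5) 144.4x59.5 ang 0.2 z med 37.1 p90 39.4
tray
n 150 c(550.9,-418.9) 141.8x43.1 ang -3.7 z med 23.4 p90 26.2
n 215 c(541.4,-420.4) 211.2x120.9 ang 3.8 z med 26.5 p90 28.8
stack top rim
n  38 c(580.5,136.1) 69.1x29.8 ang 59.8 z med 111.3 p90 113.1
tins
n 136 c(502.9,261.9) 113.7x66.3 ang 0.9 z med 32.4 p90 36.4
n 247 c(448.8,-251.7) 144.9x62.6 ang 2.7 z med 32.7 p90 36.0
n 171 c(538.1,389.1) 144.8x66.0 ang 3.2 z med 32.7 p90 36.9
n 181 c(518.4,262.2) 144.6x66.3 ang 0.9 z med 32.5 p90 36.6
tray
n 365 c(532.9,-416.2) 238.5x122.9 ang 3.4 z med 24.0 p90 26.2
n 160 c(499.3,-421.9) 108.0x23.0 ang 2.6 z med 21.8 p90 23.6
t25.95 tcp [ 401.7 -228.7  195.3] jawdir -88.4 q6 0.77 F [-0.3 -0.3 -0.4] op 1.00 -> delta [-0.0446,0.1203,0.0245] yaw 0.5 (|d| 131 mm)
```

View pics/side12.png

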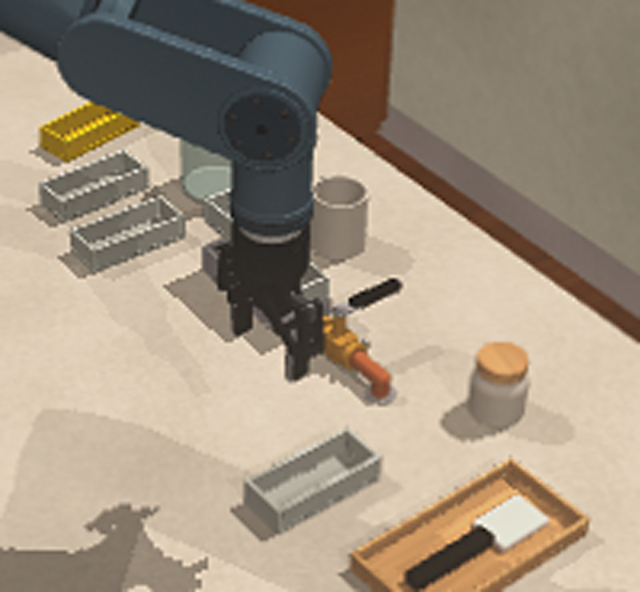

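>>> step_arm(deltas=[[[-0.03,0.03,0.0245],0.2],[[-0.0446,0.06,0.0245],0.2],[[-0.0446,0.095,0.0245],0.2],[[-0.0446,0.12,0.0245],0.2],[[-0.0446,0.12,0.0245],0.2]])

```text
clock: 26.37
tcp_pos: [443.7, -249.1, 69.9]
tool_rot: [0.006, -0.011, 0.71, -0.704]
force: [-0.4, 0.5, -1.0]
opening: 0.997
```

>>> step_arm(deltas=[[[0,0.0,0],0],[[0,0.02,0],0],[[0,0.04,0],0],[[0,0.053,0],0],[[0,0.053,0],0]])

```text
clock: 26.78
tcp_pos: [446.8, -252.0, 22.4]
tool_rot: [0.008, -0.008, 0.707, -0.707]
force: [-0.5, 0.8, 0.2]
opening: 1.006
```

>>> step_arm(deltas=[[[0,0,0],0]])

```text
clock: 26.87
tcp_pos: [447.8, -252.8, 24.0]
tool_rot: [-0.009, 0.008, -0.707, 0.708]
force: [0.5, 0.3, 0.7]
opening: 1.0
```

```bash
python3 mv.py 447 -252 20 -88.4
```

```text
t26.87 tcp [ 447.8 -252.8   24. ] jawdir -88.7 q6 0.80 F [0.5 0.3 0.7] op 1.00 -> delta [0.0008,0.0040,-0.0009] yaw -0.3 (|d| 4 mm)
```

>>> step_arm(deltas=[[[0,0.003,0],0],[[0,0.003,0],0],[[0,0.003,0],0],[[0,0.003,0],0],[[0,0.003,0],0]], jaw=0)

```text
clock: 27.28
tcp_pos: [448.1, -253.0, 21.3]
tool_rot: [-0.009, 0.008, -0.706, 0.708]
force: [-1.6, 0.1, 6.2]
opening: 0.687
```

>>> step_arm(deltas=[[[0,-0.03,0],0],[[0,-0.06,0],0],[[0,-0.09,0],0],[[0,-0.13,0],0],[[0,-0.16,0],0]])

```text
clock: 27.7
tcp_pos: [447.3, -252.2, 182.7]
tool_rot: [-0.009, 0.008, -0.706, 0.708]
force: [0.8, -1.6, -1.0]
opening: 0.685
```

>>> step_arm(deltas=[[[0,0,0],0],[[0,0,0],0]])

```text
clock: 27.87
tcp_pos: [448.1, -253.0, 182.1]
tool_rot: [-0.01, 0.007, -0.706, 0.708]
force: [-0.1, -0.5, -2.6]
opening: 0.68
```

```bash
python3 mv.py 550 0 182 1.2
```

```text
t27.87 tcp [ 448.1 -253.   182.1] jawdir -88.6 q6 0.80 F [-0.1 -0.5 -2.6] op 0.68 -> delta [-0.1078,-0.0005,-0.2506] yaw -89.8 (|d| 273 mm)
```

>>> step_arm(deltas=[[[-0.108,0,-0.25],-89.8],[[-0.108,0,-0.25],-89.8],[[-0.108,0,-0.25],-89.8],[[-0.108,0,-0.25],-89.8],[[-0.108,0,-0.25],-89.8]])

```text
clock: 28.28
tcp_pos: [524.1, -56.7, 177.4]
tool_rot: [0.226, -0.228, 0.67, -0.669]
force: [0.4, -0.8, -1.6]
opening: 0.685
```

```bash
python3 mv.py 590 45.5 182 1.2
```

```text
t28.28 tcp [524.1 -56.7 177.4] jawdir -52.5 q6 0.58 F [ 0.4 -0.8 -1.6] op 0.69 -> delta [-0.1145,-0.0047,-0.0410] yaw -53.7 (|d| 122 mm)
```

>>> step_arm(deltas=[[[-0.1145,0,-0.041],-53.7],[[-0.1145,0,-0.041],-53.7],[[-0.1145,0,-0.041],-53.7],[[-0.1145,0,-0.041],-53.7],[[-0.1145,0,-0.041],-53.7]])

```text
clock: 28.7
tcp_pos: [590.8, 45.6, 176.6]
tool_rot: [0.422, -0.424, 0.567, -0.565]
force: [0.5, -0.1, -1.5]
opening: 0.688
```

>>> step_arm(deltas=[[[0,0,0],-18],[[0,0,0],-18],[[0,0,0],-18],[[0,0,0],-18]])

```text
clock: 29.03
tcp_pos: [590.1, 43.2, 176.9]
tool_rot: [-0.504, 0.506, -0.496, 0.494]
force: [0.0, 1.0, -1.7]
opening: 0.685
```

```bash
python3 mv.py 605.5 45.5 145 1.2
```

```text
t29.03 tcp [590.1  43.2 176.9] jawdir 1.1 q6 -0.15 F [ 0.   1.  -1.7] op 0.69 -> delta [-0.0020,0.0319,0.0156] yaw -0.1 (|d| 36 mm)
```

>>> step_arm(deltas=[[[-0.002,0,0.008],0],[[-0.002,0.01,0.0155],0],[[-0.002,0.02,0.0155],0],[[-0.002,0.032,0.0155],0],[[-0.002,0.032,0.0155],0]])

```text
clock: 29.45
tcp_pos: [604.5, 45.4, 143.2]
tool_rot: [-0.502, 0.505, -0.498, 0.494]
force: [-0.7, 0.6, -3.0]
opening: 0.682
```

>>> step_arm(deltas=[[[0,0,0],0],[[0,0,0],0]])

```text
clock: 29.62
tcp_pos: [606.8, 45.2, 147.1]
tool_rot: [-0.504, 0.504, -0.496, 0.496]
force: [1.2, -0.6, -1.9]
opening: 0.686
```

```bash
python3 mv.py 605.5 45.5 135 1.2
```

```text
t29.62 tcp [606.8  45.2 147.1] jawdir 0.9 q6 -0.14 F [ 1.2 -0.6 -1.9] op 0.69 -> delta [-0.0003,0.0121,-0.0012] yaw -0.3 (|d| 12 mm)
```

>>> step_arm(deltas=[[[0,0.005,-0.001],-0.2],[[0,0.01,-0.001],-0.2],[[0,0.01,-0.001],-0.2]])

```text
clock: 29.87
tcp_pos: [605.4, 45.2, 136.4]
tool_rot: [-0.505, 0.505, -0.495, 0.495]
force: [-1.1, 0.1, -2.2]
opening: 0.681
```

>>> step_arm(deltas=[[[0,0.002,0],0],[[0,0.002,0],0]])

```text
clock: 30.03
tcp_pos: [605.9, 45.2, 135.0]
tool_rot: [-0.505, 0.505, -0.495, 0.495]
force: [0.5, -0.2, -2.4]
opening: 0.686
```

>>> step_arm(deltas=[[[0,0.0015,0],0],[[0,0.0015,0],0]])

```text
clock: 30.2
tcp_pos: [606.0, 45.2, 133.7]
tool_rot: [-0.505, 0.505, -0.495, 0.495]
force: [-1.0, 0.6, -2.2]
opening: 0.686
```

>>> step_arm(deltas=[[[0,0.0012,0],0],[[0,0.0012,0],0]])

```text
clock: 30.37
tcp_pos: [606.4, 45.1, 133.3]
tool_rot: [0.505, -0.505, 0.495, -0.495]
force: [-1.6, -0.7, 2.5]
opening: 0.682
```

>>> step_arm(deltas=[[[0,0,0],0],[[0,0,0],0],[[0,0,0],0]], jaw=1)

```text
clock: 30.62
tcp_pos: [606.3, 45.1, 132.8]
tool_rot: [0.505, -0.505, 0.495, -0.495]
force: [0.4, 0.3, 0.3]
opening: 1.001
```

>>> step_arm(deltas=[[[0,-0.02,0],0],[[0,-0.05,0],0],[[0,-0.08,0],0],[[0,-0.09,-0.04],0],[[0,-0.09,-0.08],0]])

```text
clock: 31.03
tcp_pos: [528.6, 42.9, 226.3]
tool_rot: [0.507, -0.503, 0.493, -0.497]
force: [-0.6, -0.3, 0.9]
opening: 0.998
```

```bash
python3 mv.py 420 240 210 91
```

```text
t31.03 tcp [528.6  42.9 226.3] jawdir 1.2 q6 -0.16 F [-0.6 -0.3  0.9] op 1.00 -> delta [-0.1992,0.0153,-0.1047] yaw -89.8 (|d| 226 mm)
```

>>> step_arm(deltas=[[[-0.2,0,-0.105],-89.8],[[-0.2,0,-0.105],-89.8],[[-0.2,0,-0.105],-89.8],[[-0.2,0,-0.105],-89.8],[[-0.2,0,-0.105],-89.8]])

```text
clock: 31.45
tcp_pos: [424.5, 227.3, 223.1]
tool_rot: [0.634, -0.633, 0.314, -0.314]
force: [1.1, 0.8, -0.1]
opening: 0.997
```

```bash
python3 mv.py 420 240 220 90.3
```

```text
t31.45 tcp [424.5 227.3 223.1] jawdir 37.3 q6 -0.41 F [ 1.1  0.8 -0.1] op 1.00 -> delta [-0.0129,0.0031,0.0041] yaw -53.0 (|d| 14 mm)
```

>>> step_arm(deltas=[[[0,0,0],-53],[[0,0,0],-53],[[0,0,0],-53],[[0,0,0],-53],[[0,0,0],-53]])

```text
clock: 31.87
tcp_pos: [425.4, 226.3, 222.8]
tool_rot: [0.7, -0.699, 0.103, -0.104]
force: [0.8, -0.1, 0.3]
opening: 1.004
```

>>> step_arm(deltas=[[[0,0,0],-17.2],[[0,0,0],-17.2],[[0,0,0],-17.2],[[0,0,0],-17.2]])

```text
clock: 32.2
tcp_pos: [425.6, 226.0, 222.8]
tool_rot: [0.707, -0.707, -0.001, 0.0]
force: [1.1, -0.4, 0.2]
opening: 1.002
```

```bash
python3 look.py 148 13; python3 mv.py 519.5 259.5 75 90.3
```

```text
stack top rim
n 198 c(605.5,43.9) 143.8x60.4 ang -87.9 z med 149.0 p90 151.2
tins
n 147 c(539.8,385.5) 144.8x60.8 ang 3.8 z med 36.4 p90 38.9
n  72 c(567.2,258.6) 59.2x48.7 ang -89.0 z med 37.0 p90 38.9
tray
n  19 c(560.5,-419.3) 40.8x29.5 ang -41.9 z med 19.9 p90 20.5
n 317 c(500.4,-429.5) 236.5x123.6 ang 2.3 z med 26.2 p90 28.5
n 171 c(481.3,-433.2) 132.6x28.5 ang -3.9 z med 24.1 p90 27.1
stack top rim
n 157 c(605.7,46.7) 146.2x62.1 ang -88.3 z med 146.7 p90 148.9
tins
n 137 c(502.5,261.1) 112.3x64.8 ang 0.8 z med 32.6 p90 36.8
n 166 c(538.3,389.4) 145.1x68.1 ang 4.3 z med 32.8 p90 36.8
n 183 c(519.3,262.2) 147.0x65.9 ang 1.9 z med 33.0 p90 36.8
tray
n 395 c(501.0,-425.7) 238.8x123.4 ang 3.4 z med 24.0 p90 26.4
n 162 c(467.1,-430.8) 108.1x22.3 ang 3.0 z med 21.5 p90 22.8
t32.80 tcp [425.5 226.  222.6] jawdir 90.0 q6 -1.33 F [ 1.  -0.8 -0.7] op 1.00 -> delta [0.0940,0.1476,0.0336] yaw -0.3 (|d| 178 mm)
```

View pics/side13.png

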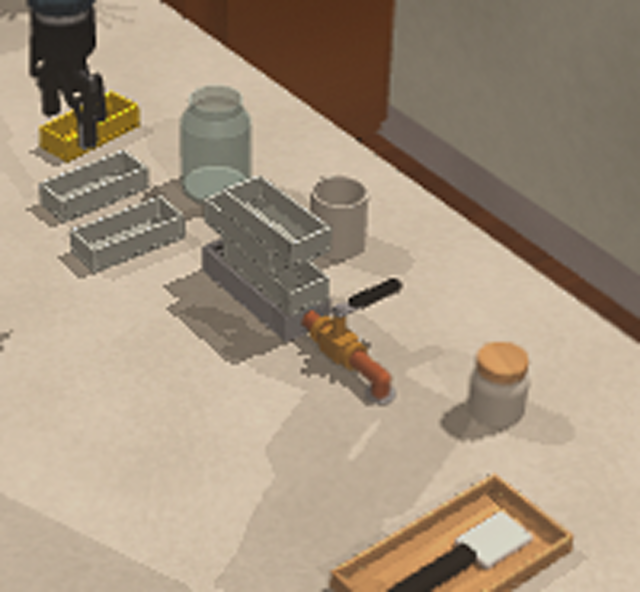

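View pics/top13.png

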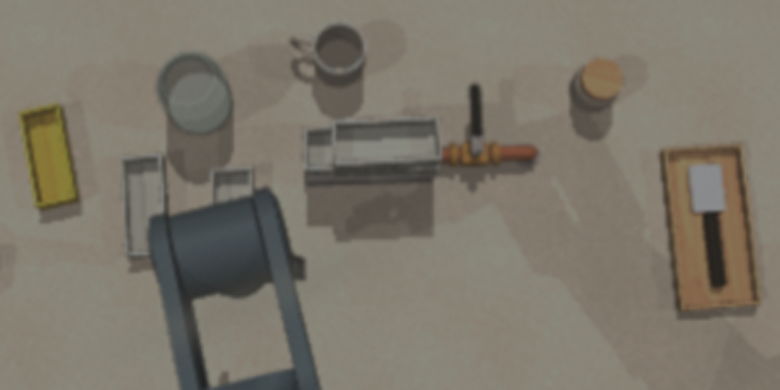

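>>> step_arm(deltas=[[[0.035,0.01,0.015],0],[[0.07,0.04,0.03],0],[[0.094,0.08,0.0335],0],[[0.094,0.115,0.0335],0],[[0.094,0.148,0.0335],0]])

```text
clock: 33.22
tcp_pos: [521.4, 259.6, 72.9]
tool_rot: [0.707, -0.707, -0.0, -0.001]
force: [-0.9, 0.7, -0.5]
opening: 1.002
```

>>> step_arm(deltas=[[[0,0.0,0],0],[[0,0.02,0],0],[[0,0.04,0],0],[[0,0.053,0],0],[[0,0.053,0],0]])

```text
clock: 33.63
tcp_pos: [518.0, 259.1, 20.4]
tool_rot: [-0.707, 0.707, -0.001, -0.001]
force: [0.2, -0.0, 0.3]
opening: 1.002
```

>>> step_arm(deltas=[[[0,0,0],0]])

```text
clock: 33.72
tcp_pos: [519.6, 259.6, 22.5]
tool_rot: [-0.707, 0.707, -0.0, 0.0]
force: [0.3, 0.1, 0.6]
opening: 1.001
```

```bash
python3 mv.py 519.5 259.5 21 90.3; python3 - <<'E'
from fit import *
t=avg("side",1);save(t,"side14.png",(190,100,290,220),5)
E
```

```text
t33.72 tcp [519.6 259.6  22.5] jawdir 90.0 q6 -1.31 F [0.3 0.1 0.6] op 1.00 -> delta [-0.0001,0.0015,-0.0001] yaw -0.3 (|d| 2 mm)
```

View pics/side14.png

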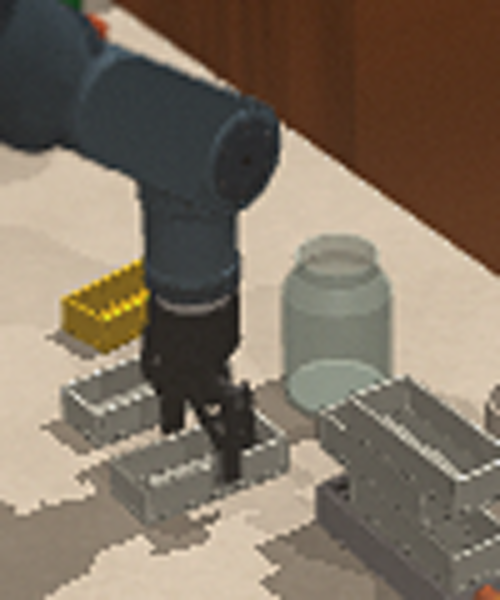

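>>> step_arm(deltas=[[[0,0.002,0],0],[[0,0.002,0],0],[[0,0.002,0],0],[[0,0.002,0],0],[[0,0.002,0],0]], jaw=0)

```text
clock: 34.18
tcp_pos: [520.7, 259.8, 21.4]
tool_rot: [0.707, -0.707, -0.001, -0.001]
force: [-0.1, -0.3, 5.8]
opening: 0.687
```

>>> step_arm(deltas=[[[0,-0.04,0],0],[[0,-0.08,0],0],[[-0.02,-0.12,0],0],[[-0.04,-0.16,0],0],[[-0.06,-0.2,0],0]])

```text
clock: 34.6
tcp_pos: [462.4, 259.2, 213.0]
tool_rot: [-0.707, 0.707, -0.0, 0.0]
force: [1.2, 0.3, -1.2]
opening: 0.689
```

>>> step_arm(deltas=[[[0,0,0],15],[[0,0,0],15],[[0,0,0],15]])

```text
clock: 34.85
tcp_pos: [463.5, 259.6, 212.7]
tool_rot: [0.701, -0.701, 0.093, -0.095]
force: [-0.1, 0.3, -2.0]
opening: 0.682
```

```bash
python3 mv.py 560 85 222 1.2
```

```text
t34.85 tcp [463.5 259.6 212.7] jawdir 74.7 q6 -1.02 F [-0.1  0.3 -2. ] op 0.68 -> delta [0.1391,-0.0092,-0.1431] yaw 73.5 (|d| 200 mm)
```

>>> step_arm(deltas=[[[0.139,0,-0.143],73.5],[[0.139,0,-0.143],73.5],[[0.139,0,-0.143],73.5],[[0.139,0,-0.143],73.5],[[0.139,0,-0.143],73.5]])

```text
clock: 35.27
tcp_pos: [561.5, 82.5, 210.7]
tool_rot: [-0.638, 0.638, -0.305, 0.304]
force: [0.5, -0.4, -1.8]
opening: 0.684
```

```bash
python3 mv.py 560 85 215 1.2
```

```text
t35.27 tcp [561.5  82.5 210.7] jawdir 39.0 q6 -0.74 F [ 0.5 -0.4 -1.8] op 0.68 -> delta [-0.0029,-0.0043,0.0004] yaw 37.8 (|d| 5 mm)
```

>>> step_arm(deltas=[[[0,0,0],37.8],[[0,0,0],37.8],[[0,0,0],37.8],[[0,0,0],37.8],[[0,0,0],37.8]])

```text
clock: 35.68
tcp_pos: [560.3, 85.0, 210.4]
tool_rot: [-0.513, 0.514, -0.487, 0.485]
force: [-0.6, -0.3, -2.4]
opening: 0.686
```

>>> step_arm(deltas=[[[0,0,0],2],[[0,0,0],2]])

```text
clock: 35.85
tcp_pos: [560.3, 85.2, 210.5]
tool_rot: [-0.506, 0.507, -0.494, 0.493]
force: [-0.3, 0.0, -2.4]
opening: 0.679
```

```bash
python3 mv.py 605.5 85.5 190 1.2
```

```text
t35.85 tcp [560.3  85.2 210.5] jawdir 1.5 q6 -0.08 F [-0.3  0.  -2.4] op 0.68 -> delta [0.0009,0.0204,0.0452] yaw 0.3 (|d| 50 mm)
```

>>> step_arm(deltas=[[[0.001,0,0.015],0.3],[[0.001,0.005,0.03],0.3],[[0.001,0.015,0.045],0.3],[[0.001,0.025,0.045],0.3],[[0.001,0.027,0.045],0.3]])

```text
clock: 36.27
tcp_pos: [604.5, 85.3, 181.5]
tool_rot: [-0.504, 0.506, -0.496, 0.493]
force: [-0.9, -0.1, -3.3]
opening: 0.686
```

>>> step_arm(deltas=[[[0,0,0],0],[[0,0,0],0]])

```text
clock: 36.43
tcp_pos: [604.9, 85.5, 184.0]
tool_rot: [-0.505, 0.505, -0.495, 0.495]
force: [-0.7, -0.2, -1.2]
opening: 0.685
```

```bash
python3 mv.py 605.5 85.5 172 1.2
```

```text
t36.43 tcp [604.9  85.5 184. ] jawdir 1.1 q6 -0.07 F [-0.7 -0.2 -1.2] op 0.69 -> delta [-0.0000,0.0120,0.0006] yaw -0.1 (|d| 12 mm)
```

>>> step_arm(deltas=[[[0,0.005,0.0005],0],[[0,0.01,0.0005],0],[[0,0.01,0.0005],0]])

```text
clock: 36.68
tcp_pos: [605.6, 85.5, 173.5]
tool_rot: [-0.504, 0.505, -0.496, 0.495]
force: [-0.3, 0.3, -3.6]
opening: 0.687
```

>>> step_arm(deltas=[[[0,0.002,0],0],[[0,0.002,0],0]])

```text
clock: 36.85
tcp_pos: [606.1, 85.4, 172.2]
tool_rot: [-0.505, 0.505, -0.495, 0.495]
force: [0.2, 0.0, -1.8]
opening: 0.679
```

>>> step_arm(deltas=[[[0,0.0015,0],0],[[0,0.0015,0],0]])

```text
clock: 37.02
tcp_pos: [606.3, 85.4, 170.8]
tool_rot: [-0.505, 0.505, -0.495, 0.495]
force: [-0.1, 0.0, -2.4]
opening: 0.687
```

>>> step_arm(deltas=[[[0,0.0015,0],0],[[0,0.0015,0],0]])

```text
clock: 37.18
tcp_pos: [606.5, 85.4, 169.5]
tool_rot: [0.505, -0.505, 0.495, -0.495]
force: [0.2, -0.6, -1.1]
opening: 0.685
```

>>> step_arm(deltas=[[[0,0.0008,-0.0005],0],[[0,0.0008,-0.0005],0]])

```text
clock: 37.35
tcp_pos: [606.4, 85.4, 169.4]
tool_rot: [0.505, -0.504, 0.495, -0.496]
force: [1.5, 0.3, 2.1]
opening: 0.686
```

>>> step_arm(deltas=[[[0,0,0],0],[[0,0,0],0],[[0,0,0],0]], jaw=1)

```text
clock: 37.6
tcp_pos: [605.8, 85.4, 168.7]
tool_rot: [0.505, -0.505, 0.495, -0.495]
force: [-0.2, 0.3, -0.1]
opening: 1.002
```

>>> step_arm(deltas=[[[0,-0.02,0],0],[[0,-0.04,0],0],[[0,-0.06,0],0],[[0,-0.06,-0.04],0],[[0,-0.06,-0.08],0]])

```text
clock: 38.02
tcp_pos: [527.0, 83.5, 229.9]
tool_rot: [0.505, -0.504, 0.495, -0.496]
force: [-0.7, -0.2, 0.5]
opening: 0.998
```

```bash
python3 mv.py 420 340 225 93.6
```

```text
t38.02 tcp [527.   83.5 229.9] jawdir 1.0 q6 -0.08 F [-0.7 -0.2  0.5] op 1.00 -> delta [-0.2584,0.0045,-0.1023] yaw 87.4 (|d| 278 mm)
```

>>> step_arm(deltas=[[[-0.258,0,-0.102],-92.6],[[-0.258,0,-0.102],-92.6],[[-0.258,0,-0.102],-92.6],[[-0.258,0,-0.102],-92.6],[[-0.258,0,-0.102],-92.6]])

```text
clock: 38.43
tcp_pos: [444.7, 277.6, 229.0]
tool_rot: [0.634, -0.633, 0.314, -0.315]
force: [1.4, 0.7, -0.1]
opening: 0.997
```

```bash
python3 mv.py 430 355 225 93.6
```

```text
t38.43 tcp [444.7 277.6 229. ] jawdir 37.2 q6 -0.32 F [ 1.4  0.7 -0.1] op 1.00 -> delta [-0.0705,0.0040,0.0351] yaw -56.4 (|d| 79 mm)
```

>>> step_arm(deltas=[[[-0.0705,0,0.035],-56.4],[[-0.0705,0,0.035],-56.4],[[-0.0705,0,0.035],-56.4],[[-0.0705,0,0.035],-56.4],[[-0.0705,0,0.035],-56.4]])

```text
clock: 38.85
tcp_pos: [430.7, 354.6, 228.5]
tool_rot: [-0.699, 0.7, -0.104, 0.103]
force: [-0.4, -0.4, 0.9]
opening: 1.0
```

>>> step_arm(deltas=[[[0,0,0],-20.6],[[0,0,0],-20.6],[[0,0,0],-20.6],[[0,0,0],-20.6]])

```text
clock: 39.18
tcp_pos: [431.3, 353.6, 228.6]
tool_rot: [-0.707, 0.707, 0.022, -0.022]
force: [-0.2, 0.0, -0.6]
opening: 1.0
```

```bash
python3 look.py 184 15; python3 mv.py 540 386.8 75 93.6
```

```text
stack top rim
n 213 c(605.7,83.6) 144.3x60.8 ang -88.0 z med 184.9 p90 187.2
tins
n 100 c(545.3,385.3) 134.6x60.0 ang 4.0 z med 36.7 p90 38.9
tray
n  20 c(561.5,-418.7) 43.7x40.0 ang 72.3 z med 19.7 p90 20.9
n 322 c(500.7,-429.5) 236.9x123.5 ang 2.4 z med 26.3 p90 28.7
n 164 c(471.4,-431.9) 113.4x24.4 ang 1.3 z med 24.1 p90 26.7
stack top rim
n 158 c(604.6,87.2) 146.2x63.4 ang -89.2 z med 181.8 p90 184.6
tins
n 167 c(537.9,388.6) 146.5x65.9 ang 3.5 z med 33.2 p90 37.1
tray
n 397 c(501.1,-425.0) 239.4x123.1 ang 4.2 z med 24.0 p90 26.2
n 164 c(466.9,-430.2) 107.7x22.8 ang 2.9 z med 21.6 p90 23.2
t39.78 tcp [431.4 353.6 228.6] jawdir 93.3 q6 -1.15 F [-0.2 -0.1 -0.2] op 1.00 -> delta [0.1104,0.1536,0.0270] yaw -0.3 (|d| 191 mm)
```

View pics/side15.png

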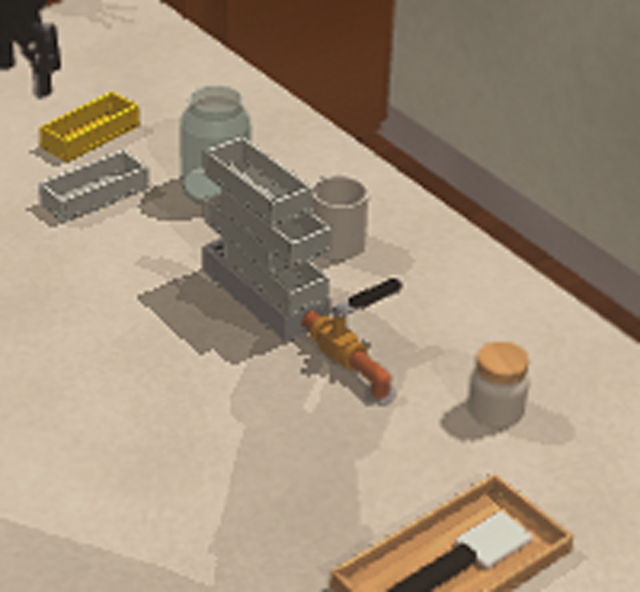

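>>> step_arm(deltas=[[[0.035,0.01,0.01],0],[[0.07,0.04,0.02],0],[[0.105,0.08,0.027],0],[[0.1105,0.115,0.027],0],[[0.1105,0.154,0.027],0]])

```text
clock: 40.2
tcp_pos: [543.7, 387.5, 80.6]
tool_rot: [0.708, -0.706, -0.022, 0.018]
force: [0.5, 1.2, 0.6]
opening: 1.001
```

>>> step_arm(deltas=[[[0,0.0,0],0],[[0,0.02,0],0],[[0,0.04,0],0],[[0,0.053,0],0],[[0,0.053,0],0]])

```text
clock: 40.62
tcp_pos: [537.9, 386.1, 25.9]
tool_rot: [-0.706, 0.707, 0.019, -0.022]
force: [-0.4, 0.1, -1.0]
opening: 1.001
```

>>> step_arm(deltas=[[[0,0,0],0]])

```text
clock: 40.7
tcp_pos: [539.5, 386.9, 28.4]
tool_rot: [-0.707, 0.707, 0.02, -0.02]
force: [-0.4, -0.3, -0.2]
opening: 0.999
```

```bash
python3 mv.py 540 386.8 21 93.6
```

```text
t40.70 tcp [539.5 386.9  28.4] jawdir 93.3 q6 -1.18 F [-0.4 -0.3 -0.2] op 1.00 -> delta [0.0005,0.0074,-0.0002] yaw -0.3 (|d| 7 mm)
```

>>> step_arm(deltas=[[[0,0.003,0],0],[[0,0.0065,0],0],[[0,0.0065,0],0]])

```text
clock: 40.95
tcp_pos: [540.1, 387.0, 21.9]
tool_rot: [0.707, -0.707, -0.021, 0.02]
force: [-1.0, 0.0, -0.1]
opening: 0.995
```

>>> step_arm(deltas=[[[0,0,0],0],[[0,0,0],0],[[0,0,0],0],[[0,0,0],0],[[0,0,0],0]], jaw=0)

```text
clock: 41.37
tcp_pos: [540.3, 387.2, 22.0]
tool_rot: [0.707, -0.707, -0.021, 0.02]
force: [0.1, 0.2, 5.5]
opening: 0.685
```

>>> step_arm(deltas=[[[0,-0.04,0],0],[[0,-0.08,0],0],[[-0.02,-0.12,0],0],[[-0.04,-0.16,0],0],[[-0.06,-0.2,0],0]])

```text
clock: 41.78
tcp_pos: [482.6, 382.9, 213.4]
tool_rot: [-0.706, 0.707, 0.019, -0.021]
force: [0.9, 0.1, -2.7]
opening: 0.683
```

>>> step_arm(deltas=[[[0,-0.03,0],0],[[0,-0.05,0],0],[[0,-0.05,0],0]])

```text
clock: 42.03
tcp_pos: [485.6, 384.8, 268.6]
tool_rot: [0.708, -0.705, -0.023, 0.018]
force: [0.7, 0.4, -1.8]
opening: 0.68
```

```bash
python3 mv.py 540 50 255 1.2
```

```text
t42.03 tcp [485.6 384.8 268.6] jawdir 93.3 q6 -1.15 F [ 0.7  0.4 -1.8] op 0.68 -> delta [0.0348,0.0126,-0.3375] yaw -87.9 (|d| 339 mm)
```

>>> step_arm(deltas=[[[0.035,0,-0.337],92.1],[[0.035,0,-0.337],92.1],[[0.035,0,-0.337],92.1],[[0.035,0,-0.337],92.1],[[0.035,0,-0.337],92.1]])

```text
clock: 42.45
tcp_pos: [516.1, 176.0, 260.3]
tool_rot: [-0.678, 0.679, -0.201, 0.199]
force: [0.7, 0.2, -2.6]
opening: 0.684
```

```bash
python3 mv.py 540 50 255 1.2
```

```text
t42.45 tcp [516.1 176.  260.3] jawdir 57.1 q6 -0.89 F [ 0.7  0.2 -2.6] op 0.68 -> delta [0.0885,0.0052,-0.0929] yaw 55.9 (|d| 128 mm)
```

>>> step_arm(deltas=[[[0.0885,0,-0.093],55.9],[[0.0885,0,-0.093],55.9],[[0.0885,0,-0.093],55.9],[[0.0885,0,-0.093],55.9],[[0.0885,0,-0.093],55.9]])

```text
clock: 42.87
tcp_pos: [541.4, 48.7, 260.2]
tool_rot: [-0.582, 0.584, -0.402, 0.399]
force: [-0.1, 1.2, -2.2]
opening: 0.687
```

>>> step_arm(deltas=[[[0,0,0],20.1],[[0,0,0],20.1],[[0,0,0],20.1],[[0,0,0],20.1]])

```text
clock: 43.2
tcp_pos: [540.8, 51.8, 260.3]
tool_rot: [-0.505, 0.507, -0.495, 0.493]
force: [-0.6, 0.4, -2.7]
opening: 0.681
```

```bash
python3 mv.py 605.5 45.2 225 1.2
```

```text
t43.20 tcp [540.8  51.8 260.3] jawdir 1.3 q6 -0.15 F [-0.6  0.4 -2.7] op 0.68 -> delta [0.0081,0.0351,0.0646] yaw 0.1 (|d| 74 mm)
```

>>> step_arm(deltas=[[[0.008,0,0.025],0.1],[[0.008,0.005,0.05],0.1],[[0.008,0.02,0.0645],0.1],[[0.008,0.035,0.0645],0.1],[[0.008,0.041,0.0645],0.1]])

```text
clock: 43.62
tcp_pos: [605.2, 45.8, 217.4]
tool_rot: [-0.506, 0.508, -0.495, 0.491]
force: [-1.5, -0.5, -2.4]
opening: 0.683
```

>>> step_arm(deltas=[[[0,0,0],0],[[0,0,0],0],[[0,0,0],0]])

```text
clock: 43.87
tcp_pos: [606.6, 45.7, 222.5]
tool_rot: [0.507, -0.506, 0.493, -0.494]
force: [0.5, 0.1, -2.6]
opening: 0.685
```

```bash
python3 mv.py 605.5 45.2 208 1.2
```

```text
t43.87 tcp [606.6  45.7 222.5] jawdir 1.5 q6 -0.15 F [ 0.5  0.1 -2.6] op 0.69 -> delta [0.0005,0.0145,-0.0011] yaw 0.3 (|d| 15 mm)
```

>>> step_arm(deltas=[[[0,0.005,-0.001],0.3],[[0,0.01,-0.001],0.3],[[0,0.013,-0.001],0.3],[[0,0.013,-0.001],0.3]])

```text
clock: 44.2
tcp_pos: [605.0, 45.8, 208.1]
tool_rot: [-0.505, 0.505, -0.495, 0.494]
force: [0.3, 0.4, -3.2]
opening: 0.686
```

>>> step_arm(deltas=[[[0,0.0015,0],0],[[0,0.0015,0],0]])

```text
clock: 44.37
tcp_pos: [605.5, 45.7, 207.3]
tool_rot: [-0.505, 0.505, -0.495, 0.495]
force: [-0.2, 0.6, -3.5]
opening: 0.685
```

>>> step_arm(deltas=[[[0,0.0015,0],0],[[0,0.0015,0],0]])

```text
clock: 44.53
tcp_pos: [605.8, 45.7, 206.1]
tool_rot: [0.505, -0.505, 0.495, -0.495]
force: [-0.6, 0.2, -3.5]
opening: 0.678
```

>>> step_arm(deltas=[[[0,0.001,0],0],[[0,0.001,0],0]])

```text
clock: 44.7
tcp_pos: [605.8, 45.7, 206.0]
tool_rot: [0.505, -0.505, 0.495, -0.495]
force: [-2.4, 0.4, 4.2]
opening: 0.686
```

Contact. Release, retreat up and towards the robot.

>>> step_arm(deltas=[[[0,0,0],0],[[0,0,0],0],[[0,0,0],0]], jaw=1)

```text
clock: 44.95
tcp_pos: [605.8, 45.7, 205.0]
tool_rot: [0.505, -0.505, 0.495, -0.495]
force: [0.9, -0.7, -0.1]
opening: 0.998
```

>>> step_arm(deltas=[[[0,-0.02,0],0],[[0,-0.04,0],0],[[0,-0.06,0],0],[[0,-0.06,-0.04],0],[[0,-0.06,-0.08],0]])

```text
clock: 45.37
tcp_pos: [526.7, 43.7, 265.9]
tool_rot: [0.506, -0.504, 0.494, -0.496]
force: [-1.5, 0.5, -0.0]
opening: 1.004
```

>>> step_arm(deltas=[[[0.03,0,-0.03],0],[[0.06,0,-0.06],0],[[0.09,0,-0.09],0],[[0.12,0.0,-0.1],0],[[0.15,0.0,-0.1],0]])

```text
clock: 45.78
tcp_pos: [426.5, -108.7, 265.3]
tool_rot: [-0.505, 0.505, -0.495, 0.495]
force: [0.2, -0.4, 0.9]
opening: 0.999
```

```bash
python3 look.py 220 16; python3 mv.py 640 -60 72 91
```

```text
stack top rim
n 220 c(605.2,42.8) 144.3x60.5 ang -88.4 z med 221.1 p90 222.9
tins
tray
n  26 c(564.7,-428.2) 42.9x42.5 ang 89.3 z med 19.7 p90 21.2
n 318 c(500.6,-429.4) 236.7x122.8 ang 2.3 z med 26.4 p90 28.8
n 171 c(485.1,-432.1) 140.2x27.1 ang -2.3 z med 24.3 p90 26.9
stack top rim
n  77 c(605.0,19.6) 93.0x60.3 ang -87.7 z med 217.9 p90 220.9
tins
tray
n 386 c(500.9,-425.3) 238.2x124.1 ang 4.2 z med 24.0 p90 26.2
n 155 c(466.7,-430.4) 109.4x23.0 ang 3.8 z med 21.4 p90 23.3
t46.38 tcp [ 428.8 -107.2  264.9] jawdir 1.2 q6 -0.54 F [-0.2 -0.6  0.3] op 1.00 -> delta [-0.0426,0.1929,0.2122] yaw -89.8 (|d| 290 mm)
```

View pics/side16.png

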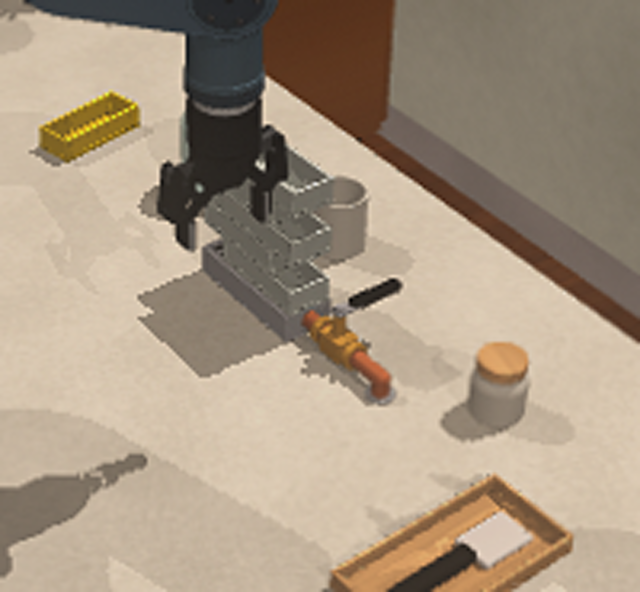

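View pics/top16.png

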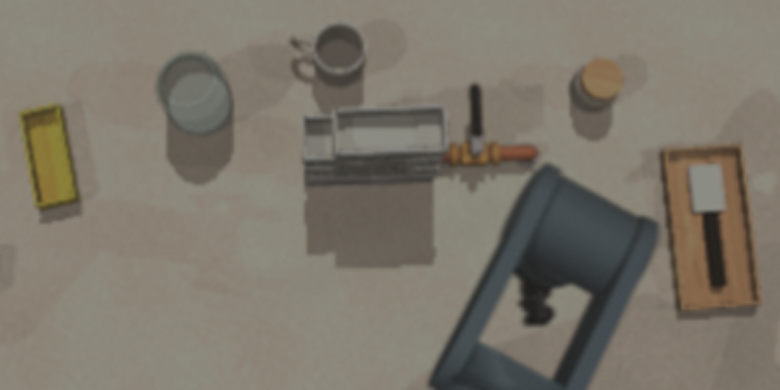

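>>> step_arm(deltas=[[[0.02,0,0.04],-89.8],[[0.02,0,0.08],-89.8],[[0.02,0,0.12],-89.8],[[0.02,0,0.16],-89.8],[[0.02,0,0.2],-89.8]], jaw=0.35)

```text
clock: 46.8
tcp_pos: [631.0, -123.2, 264.5]
tool_rot: [-0.634, 0.634, -0.314, 0.314]
force: [0.2, -0.9, -0.2]
opening: 0.351
```

>>> step_arm(deltas=[[[0,0,0],-35],[[0,0,0],-35],[[0,0,0],-35],[[0,0,0],-35],[[0,0,0],-35]])

```text
clock: 47.22
tcp_pos: [629.2, -123.2, 264.3]
tool_rot: [0.699, -0.699, 0.109, -0.108]
force: [0.2, -0.0, 0.2]
opening: 0.351
```

>>> step_arm(deltas=[[[0,0,0],-19],[[0,0,0],-19],[[0,0,0],-19]])

```text
clock: 47.47
tcp_pos: [629.1, -123.3, 264.7]
tool_rot: [0.707, -0.707, -0.008, 0.009]
force: [1.2, 0.5, 0.3]
opening: 0.353
```

```bash
python3 mv.py 682 -90 215 91.2
```

```text
t47.47 tcp [ 629.1 -123.3  264.7] jawdir 91.4 q6 -1.97 F [1.2 0.5 0.3] op 0.35 -> delta [0.0537,0.0496,0.0320] yaw 0.2 (|d| 80 mm)
```

>>> step_arm(deltas=[[[0.02,0,0.008],0],[[0.04,0,0.016],0],[[0.054,0.02,0.018],0],[[0.054,0.045,0.018],0],[[0.054,0.05,0.018],0]])

```text
clock: 47.88
tcp_pos: [681.2, -103.4, 209.7]
tool_rot: [0.708, -0.706, -0.004, 0.009]
force: [-1.3, 0.5, -0.8]
opening: 0.349
```

```bash
python3 - <<'E'
from fit import *
o=get_obs();print(o["tcp_pos"],o["q"].round(2))
for n in ("top","side"):
    a=avg(n,3);P=cloud(a).reshape(-1,3);P=P[~np.isnan(P[:,0])]
    save(a,n+"17.png",(190,90,390,290) if n=="side" else (200,120,400,270),3.5)
    A=P[(P[:,2]>225)&(P[:,0]>300)&(P[:,0]<800)]
    for x0 in range(480,760,20):
        q=A[(A[:,0]>=x0)&(A[:,0]<x0+20)&(A[:,1]<30)&(A[:,1]>-300)]
        if len(q)>4: print(n,x0,"y",q[:,1].min().round(),q[:,1].max().round(),"z",np.percentile(q[:,2],2).round(),q[:,2].max().round(), "z for y>-60:",q[q[:,1]>-60][:,2].min().round() if (q[:,1]>-60).any() else None)
E
```

```text
[ 681.17125826 -103.40571012  209.72931127] [-0.32  0.46  1.31 -0.    1.38 -1.91]
top 480 y -106.0 19.0 z 569.0 632.0 z for y>-60: 588.0
top 500 y -111.0 9.0 z 583.0 623.0 z for y>-60: 552.0
top 520 y -118.0 9.0 z 564.0 616.0 z for y>-60: 525.0
top 540 y -127.0 3.0 z 561.0 603.0 z for y>-60: 533.0
top 560 y -135.0 14.0 z 507.0 597.0 z for y>-60: 225.0
top 580 y -139.0 -11.0 z 505.0 595.0 z for y>-60: 508.0
top 600 y -146.0 -17.0 z 500.0 589.0 z for y>-60: 509.0
top 620 y -151.0 16.0 z 433.0 587.0 z for y>-60: 227.0
top 640 y -165.0 -29.0 z 346.0 581.0 z for y>-60: 508.0
top 660 y -170.0 -34.0 z 259.0 579.0 z for y>-60: 296.0
top 680 y -175.0 -36.0 z 303.0 576.0 z for y>-60: 300.0
top 700 y -161.0 -43.0 z 532.0 572.0 z for y>-60: 504.0
top 720 y -110.0 -52.0 z 538.0 565.0 z for y>-60: 538.0
side 480 y -108.0 -23.0 z 520.0 631.0 z for y>-60: 517.0
side 500 y -117.0 -30.0 z 518.0 620.0 z for y>-60: 508.0
side 520 y -120.0 -22.0 z 516.0 616.0 z for y>-60: 603.0
side 540 y -128.0 3.0 z 509.0 602.0 z for y>-60: 595.0
side 560 y -135.0 -4.0 z 504.0 599.0 z for y>-60: 579.0
side 580 y -141.0 -10.0 z 502.0 595.0 z for y>-60: 558.0
side 600 y -149.0 -22.0 z 497.0 591.0 z for y>-60: 552.0
side 620 y -161.0 -23.0 z 493.0 587.0 z for y>-60: 550.0
side 640 y -169.0 -24.0 z 343.0 583.0 z for y>-60: 547.0
side 660 y -173.0 -37.0 z 233.0 579.0 z for y>-60: 258.0
side 680 y -175.0 -38.0 z 235.0 576.0 z for y>-60: 270.0
side 700 y -174.0 -47.0 z 351.0 572.0 z for y>-60: 568.0
side 720 y -75.0 -64.0 z 550.0 563.0 z for y>-60: None
```

View pics/side17.png

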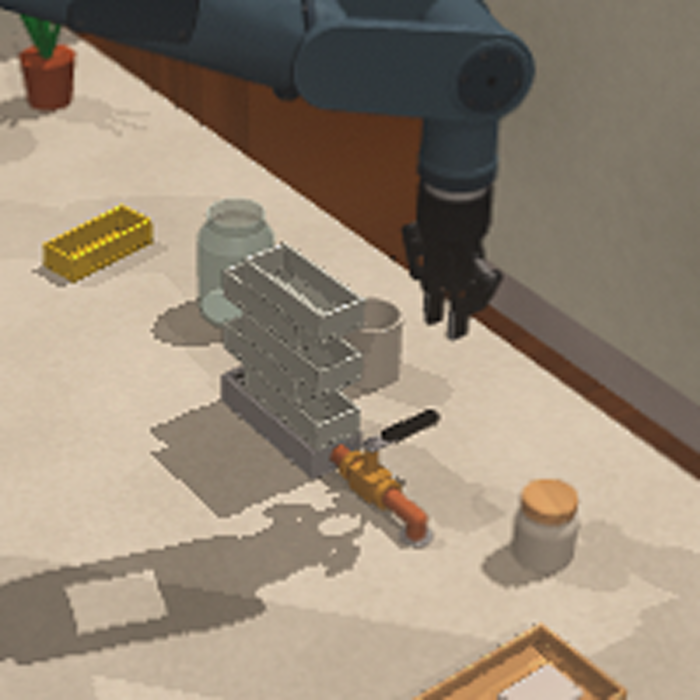

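>>> step_arm(deltas=[[[0,0.0,0.01],0],[[-0.003,0.03,0.02],0],[[-0.003,0.06,0.02],0],[[-0.003,0.09,0.02],0],[[-0.003,0.09,0.02],0]], jaw=0.42)

```text
clock: 48.6
tcp_pos: [675.4, -83.0, 118.9]
tool_rot: [0.708, -0.706, -0.003, 0.009]
force: [-1.4, 0.4, -1.0]
opening: 0.423
```

>>> step_arm(deltas=[[[0,0,0],0],[[0,0,0],0]])

```text
clock: 48.77
tcp_pos: [680.7, -85.1, 127.5]
tool_rot: [-0.707, 0.707, 0.007, -0.005]
force: [0.2, -0.0, -0.3]
opening: 0.418
```

```bash
python3 mv.py 679 -85 69 91.2;  python3 - <<'E'
from fit import *
t=avg("side",2);save(t,"side18.png",(250,120,370,250),6)
E
```

```text
t48.77 tcp [680.7 -85.1 127.5] jawdir 91.0 q6 -1.88 F [ 0.2 -0.  -0.3] op 0.42 -> delta [-0.0019,0.0584,0.0002] yaw -0.2 (|d| 58 mm)
```

View pics/side18.png

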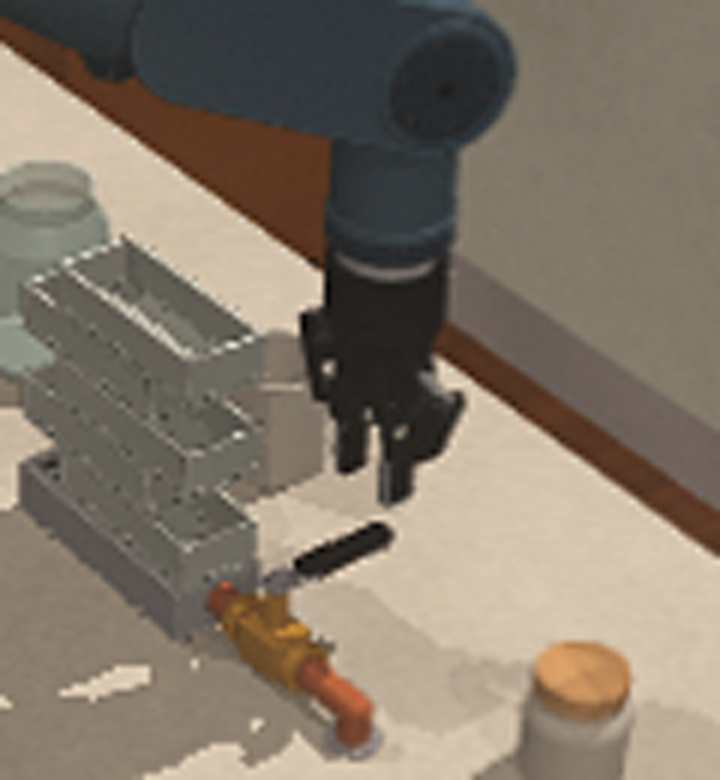

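>>> step_arm(deltas=[[[-0.002,0.012,0],0],[[-0.002,0.024,0],0],[[-0.002,0.036,0],0],[[-0.002,0.048,0],0],[[-0.002,0.057,0],0]])

```text
clock: 49.28
tcp_pos: [676.2, -84.7, 65.3]
tool_rot: [0.707, -0.707, -0.005, 0.007]
force: [-0.3, 0.4, -0.6]
opening: 0.419
```

>>> step_arm(deltas=[[[0,0,0],0],[[0,0,0],0]])

```text
clock: 49.45
tcp_pos: [676.6, -84.8, 66.5]
tool_rot: [0.707, -0.707, -0.005, 0.007]
force: [0.3, 0.2, 0.8]
opening: 0.419
```

```bash
python3 - <<'E'
from mv import *
def arc(th,r=70,px=608.5,py=-85.5):
    a=np.radians(1.2-th); return px+r*np.cos(a),py+r*np.sin(a)
for th in (0,7,14,21,28,35): print(th,np.round(arc(th),1))
delta(679,-85,69,91.2)
for th in (7,14,21,28,35): delta(*arc(th),69,91.2-th)
E
```

```text
0 [678.5 -84. ]
7 [678.1 -92.6]
14 [ 676.8 -101. ]
21 [ 674.4 -109.2]
28 [ 671.  -117.1]
35 [ 666.7 -124.4]
t49.45 tcp [676.6 -84.8  66.5] jawdir 91.0 q6 -1.89 F [0.3 0.2 0.8] op 0.42 -> delta [0.0024,-0.0025,-0.0002] yaw -0.2 (|d| 3 mm)
t49.45 tcp [676.6 -84.8  66.5] jawdir 91.0 q6 -1.89 F [0.3 0.2 0.8] op 0.42 -> delta [0.0014,-0.0026,-0.0078] yaw 6.8 (|d| 8 mm)
t49.45 tcp [676.6 -84.8  66.5] jawdir 91.0 q6 -1.89 F [0.3 0.2 0.8] op 0.42 -> delta [-0.0001,-0.0026,-0.0162] yaw 13.8 (|d| 16 mm)
t49.45 tcp [676.6 -84.8  66.5] jawdir 91.0 q6 -1.89 F [0.3 0.2 0.8] op 0.42 -> delta [-0.0027,-0.0026,-0.0244] yaw 20.8 (|d| 25 mm)
t49.45 tcp [676.6 -84.8  66.5] jawdir 91.0 q6 -1.89 F [0.3 0.2 0.8] op 0.42 -> delta [-0.0062,-0.0026,-0.0321] yaw 27.8 (|d| 33 mm)
t49.45 tcp [676.6 -84.8  66.5] jawdir 91.0 q6 -1.89 F [0.3 0.2 0.8] op 0.42 -> delta [-0.0106,-0.0025,-0.0395] yaw 34.8 (|d| 41 mm)
```

>>> step_arm(deltas=[[[0.0014,-0.002,-0.0078],6.8],[[0,-0.002,-0.0162],13.8],[[-0.0027,-0.002,-0.0244],20.8],[[-0.0062,-0.002,-0.0321],27.8],[[-0.0106,-0.002,-0.0395],34.8]])

```text
clock: 49.87
tcp_pos: [667.8, -124.4, 70.6]
tool_rot: [0.676, -0.676, 0.207, -0.208]
force: [0.3, 3.4, 0.3]
opening: 0.417
```

```bash
cat > arc.py <<'E'
from mv import *
def arc(th,r=70,px=608.5,py=-85.5):
    a=np.radians(1.2-th); return px+r*np.cos(a),py+r*np.sin(a)
for th in map(float,sys.argv[1:]): delta(*arc(th),68.5,91.2-th)
E
python3 arc.py 35 42 49 56 63 70
```

```text
t49.87 tcp [ 667.8 -124.4   70.6] jawdir 55.9 q6 -1.33 F [0.3 3.4 0.3] op 0.42 -> delta [-0.0010,0.0021,-0.0007] yaw -0.3 (|d| 2 mm)
t49.87 tcp [ 667.8 -124.4   70.6] jawdir 55.9 q6 -1.33 F [0.3 3.4 0.3] op 0.42 -> delta [-0.0014,0.0021,-0.0092] yaw 6.7 (|d| 10 mm)
t49.87 tcp [ 667.8 -124.4   70.6] jawdir 55.9 q6 -1.33 F [0.3 3.4 0.3] op 0.42 -> delta [-0.0030,0.0021,-0.0176] yaw 13.7 (|d| 18 mm)
t49.87 tcp [ 667.8 -124.4   70.6] jawdir 55.9 q6 -1.33 F [0.3 3.4 0.3] op 0.42 -> delta [-0.0055,0.0021,-0.0258] yaw 20.7 (|d| 26 mm)
t49.87 tcp [ 667.8 -124.4   70.6] jawdir 55.9 q6 -1.33 F [0.3 3.4 0.3] op 0.42 -> delta [-0.0090,0.0021,-0.0336] yaw 27.7 (|d| 35 mm)
t49.87 tcp [ 667.8 -124.4   70.6] jawdir 55.9 q6 -1.33 F [0.3 3.4 0.3] op 0.42 -> delta [-0.0134,0.0021,-0.0409] yaw 34.7 (|d| 43 mm)
```

Lever is being pushed (about 3 N). Continue the arc.

>>> step_arm(deltas=[[[-0.0014,0.002,-0.0092],6.7],[[-0.003,0.002,-0.0176],13.7],[[-0.0055,0.002,-0.0258],20.7],[[-0.009,0.002,-0.0336],27.7],[[-0.0134,0.002,-0.0409],34.7]])

```text
clock: 50.28
tcp_pos: [634.3, -151.2, 69.0]
tool_rot: [0.584, -0.583, 0.399, -0.4]
force: [0.9, 3.0, -0.2]
opening: 0.42
```

```bash
python3 arc.py 70 75 80 85 90 95
```

```text
t50.28 tcp [ 634.3 -151.2   69. ] jawdir 21.1 q6 -0.79 F [ 0.9  3.  -0.2] op 0.42 -> delta [-0.0006,0.0005,-0.0003] yaw -0.1 (|d| 1 mm)
t50.28 tcp [ 634.3 -151.2   69. ] jawdir 21.1 q6 -0.79 F [ 0.9  3.  -0.2] op 0.42 -> delta [-0.0009,0.0005,-0.0064] yaw 4.9 (|d| 6 mm)
t50.28 tcp [ 634.3 -151.2   69. ] jawdir 21.1 q6 -0.79 F [ 0.9  3.  -0.2] op 0.42 -> delta [-0.0017,0.0005,-0.0125] yaw 9.9 (|d| 13 mm)
t50.28 tcp [ 634.3 -151.2   69. ] jawdir 21.1 q6 -0.79 F [ 0.9  3.  -0.2] op 0.42 -> delta [-0.0030,0.0005,-0.0184] yaw 14.9 (|d| 19 mm)
t50.28 tcp [ 634.3 -151.2   69. ] jawdir 21.1 q6 -0.79 F [ 0.9  3.  -0.2] op 0.42 -> delta [-0.0048,0.0005,-0.0243] yaw 19.9 (|d| 25 mm)
t50.28 tcp [ 634.3 -151.2   69. ] jawdir 21.1 q6 -0.79 F [ 0.9  3.  -0.2] op 0.42 -> delta [-0.0072,0.0005,-0.0299] yaw 24.9 (|d| 31 mm)
```

>>> step_arm(deltas=[[[-0.0009,0,-0.0064],4.9],[[-0.0017,0,-0.0125],9.9],[[-0.003,0,-0.0184],14.9],[[-0.0048,0,-0.0243],19.9],[[-0.0048,0,-0.0243],19.9]])

```text
clock: 50.7
tcp_pos: [609.3, -155.9, 68.9]
tool_rot: [0.506, -0.506, 0.493, -0.494]
force: [0.2, 0.4, -1.1]
opening: 0.423
```

>>> step_arm(deltas=[[[0,0,-0.003],0],[[0,0,-0.003],0]])

```text
clock: 50.87
tcp_pos: [606.8, -156.2, 68.7]
tool_rot: [0.508, -0.507, 0.492, -0.493]
force: [-0.0, 0.0, 0.3]
opening: 0.418
```

>>> step_arm(deltas=[[[0,0,-0.003],0],[[0,0,-0.003],0]])

```text
clock: 51.03
tcp_pos: [603.5, -156.1, 68.3]
tool_rot: [0.507, -0.507, 0.492, -0.493]
force: [1.8, -0.5, 0.6]
opening: 0.42
```

>>> step_arm(deltas=[[[0,0,-0.003],0],[[0,0,-0.003],0]])

```text
clock: 51.2
tcp_pos: [601.1, -156.2, 68.4]
tool_rot: [0.507, -0.506, 0.492, -0.494]
force: [5.6, -0.7, -1.2]
opening: 0.417
```

>>> step_arm(deltas=[[[0,0,-0.002],0],[[0,0,-0.002],0]])

```text
clock: 51.37
tcp_pos: [600.8, -156.3, 68.5]
tool_rot: [0.508, -0.505, 0.491, -0.495]
force: [12.6, 0.1, -5.6]
opening: 0.416
```

Hard stop reached. Back off, rise, and check.

>>> step_arm(deltas=[[[0,0,0.007],0],[[0,0,0.009],0],[[0,-0.03,0.009],0],[[0,-0.07,0.009],0],[[0,-0.1,0.009],0]])

```text
clock: 51.78
tcp_pos: [606.6, -155.4, 169.2]
tool_rot: [-0.507, 0.507, -0.494, 0.492]
force: [0.1, -0.5, 0.6]
opening: 0.421
```

>>> step_arm(deltas=[[[0.03,-0.02,-0.03],0],[[0.05,-0.04,-0.07],0],[[0.07,-0.04,-0.11],0],[[0.09,-0.04,-0.15],0],[[0.09,-0.04,-0.19],0]])

```text
clock: 52.2
tcp_pos: [432.7, -250.2, 208.5]
tool_rot: [-0.506, 0.507, -0.493, 0.494]
force: [-0.4, -0.9, -0.7]
opening: 0.42
```

```bash
python3 - <<'E'
from fit import *
print(get_obs()["tcp_pos"])
s=avg("top",6);t=avg("side",6)
save(s,"top20.png",(130,120,430,270),2.6);save(t,"side20.png",(190,110,390,310),3.2)
for a in (s,t):
  for k in range(5):
    z=76+36*k; pr(blobs(a,z-5,z+8,(560,650,-40,170),0)[:3])
  print("lever");pr(blobs(a,68,95,(560,740,-200,-45)))
  print("tray");pr(blobs(a,19,35,(370,720,-600,-330)))
  print("spat");pr(blobs(a,9,17.5,(400,600,-475,-385)))
E
```

```text
[ 432.6515739  -250.24181581  208.45802909]
n  25 c(578.5,-4.0) 51.7x6.2 ang -83.6 z med 77.1 p90 81.9
n  16 c(576.2,134.1) 38.7x6.5 ang 88.7 z med 112.6 p90 115.0
n 117 c(606.9,131.6) 42.5x34.2 ang -0.3 z med 154.5 p90 155.5
n  58 c(578.0,42.7) 137.7x5.4 ang -87.4 z med 148.9 p90 153.1
n  66 c(603.0,135.2) 58.4x40.0 ang 1.0 z med 184.6 p90 186.7
n 429 c(608.6,42.0) 132.8x45.3 ang -88.4 z med 190.3 p90 191.6
n 207 c(604.8,42.9) 144.0x60.5 ang -88.6 z med 221.3 p90 223.4
lever
n 124 c(609.6,-127.7) 95.0x16.4 ang -88.7 z med 81.6 p90 84.3
tray
n  24 c(397.4,-375.8) 37.4x11.4 ang 23.0 z med 26.4 p90 28.8
n 116 c(564.3,-425.5) 122.0x109.4 ang -88.4 z med 26.3 p90 29.1
n  23 c(393.6,-486.9) 36.3x18.1 ang -35.6 z med 26.1 p90 29.1
spat
n  45 c(571.4,-444.0) 58.8x42.6 ang 84.6 z med 14.8 p90 17.3
n  40 c(576.3,66.1) 102.6x4.1 ang -88.3 z med 78.6 p90 81.9
n  61 c(577.2,89.6) 143.5x21.0 ang 83.8 z med 112.5 p90 117.2
n  47 c(576.6,71.0) 102.4x5.2 ang -88.9 z med 148.8 p90 154.4
n  34 c(619.0,92.8) 46.6x21.6 ang -88.5 z med 189.5 p90 191.2
n  56 c(575.3,89.4) 141.3x20.4 ang 82.7 z med 184.4 p90 190.4
n  43 c(576.6,72.1) 98.9x30.9 ang 74.0 z med 218.7 p90 220.7
lever
n  93 c(610.8,-130.8) 86.2x18.4 ang -88.7 z med 78.3 p90 81.3
tray
n 385 c(501.3,-425.3) 239.0x122.6 ang 4.3 z med 23.9 p90 26.3
n 161 c(466.3,-430.5) 106.1x22.2 ang 3.7 z med 21.8 p90 23.0
spat
n 279 c(502.7,-428.8) 181.7x51.9 ang 2.8 z med 13.8 p90 15.7
```

View pics/top20.png

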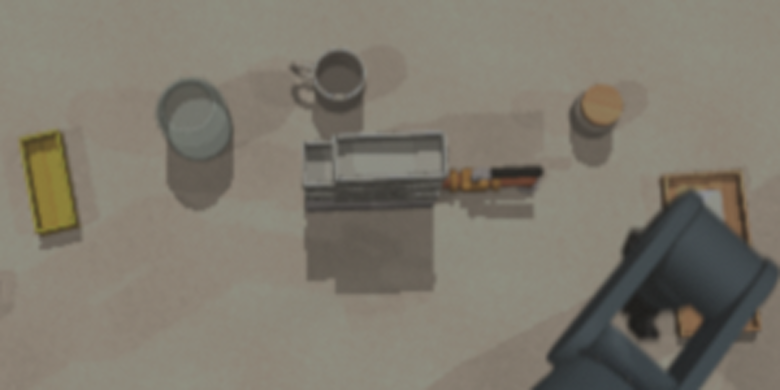

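View pics/side20.png

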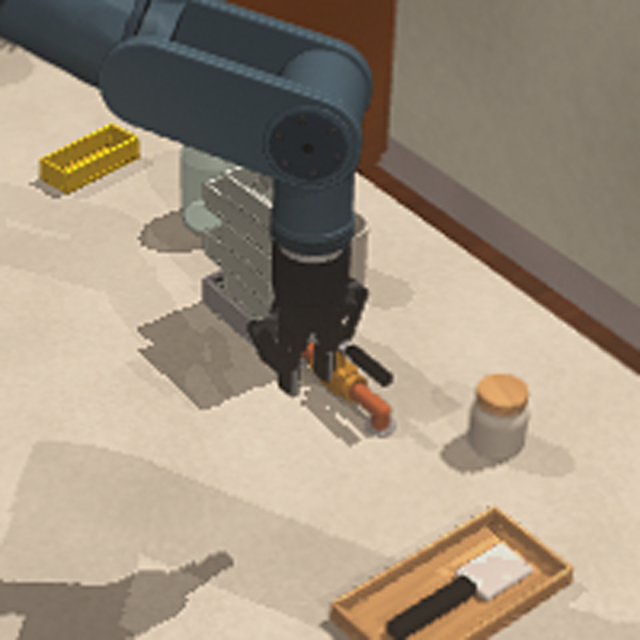

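```bash
python3 -c "
from plant import *
print(get_obs()['dq'].round(3)); print(hand_in())"
```

```text
[-0.005 -0.003  0.006 -0.002 -0.002 -0.   ]
the job is handed in; nothing more can be done
None
```

The job is handed in at about 53 s on the robot's clock; the interface reports no verdict. I shut the cock to its stop and laid the spatula in the tray. All five grey tins went up in an alternating stack, then I opened the cock to its other stop.

What the last checks showed:
- **Cock:** the lever points to -88.7°. Shut, it stood at about 1.5°, so it has turned 90.2° from stop to stop.
- **Tins:** as each tin went on, its top-camera centre was within about 1.5 mm of its target. Tilt and yaw were small: long axes were within about 1° of the rack. The top rim is about 220 mm above the counter. The final pictures show all five standing, but the arm hid part of the stack in the last side view.
- **Spatula and tray:** the spatula lies flat, about 4 mm from the tray's centre. The tray was knocked about 30 mm aside during the run, and the spatula moved with it.
- **Bystanders:** jar, mug, canister and the yellow look-alike were unmoved in the pictures. The purple look-alike was not touched, but it lay outside my later crops.
- **Disagreement:** the side camera read 2–4 mm higher in y than the top camera. I worked mainly from the top camera, nudged by touch and placement results.

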